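# Unstick the lemon colander from the wash basin with the lifting hook

## Robot

A 7-joint arm with a two-finger parallel gripper is mounted at the origin on the work surface. World frame = base frame: x ahead of the robot, y to its left, z up, the work surface at z = 0. Lengths are in mm, angles in rad, forces in N, time in s.
With the tool pointing down it reaches from about 425 to 875 mm from the base axis. Payload 4.7 kg.
Tool frame: the origin (TCP) lies on the centre line of the jaws, within the pads' length; the fingertips stand 8 mm ahead of it and the grasp point (between the pads) lies 11 mm behind it; y points along the fingers, z is the direction in which the jaws open and shut, and the axes are right-handed (so a half turn about y gives the same grasp; the last joint's range is limited). The gripper opens to 85 mm and grips with 20 to 120 N. Pads are 22 mm wide; open, the fingers measure 114 mm over their backs; the gripper's body (76 mm by 85 mm) begins 54 mm behind the grasp point. The pads swing forward as they close: fully open they stand 13 mm farther back than shut.
Start: joints at [1.238, 0.321, -0.07, 1.45, 0.023, 1.371, -0.057], TCP at [220.91, -611.329, 239.349] pointing down, gripper open.
Joint ranges: [-2.86, 2.86], [-0.3, 2.09], [-1.38, 1.24], [0.06, 2.45], [-1.56, 4.7], [0.09, 2.05], [-2.69, 2.69]. Speed limits (rad/s): [2.57, 2.57, 3.14, 3.14, 3.14, 3.14, 3.14].

## Interface

Orientations are given as a rotation vector (axis times angle).
In Python, from station import status, optics, workorder gives the robot as it stands.
- The arm moves only by the tool jog_arm, never from a script. Its argument "series" is a list of rows, each an object with "delta_pos": the shift along the tool's x, y, z in m, a list of three; "twist": the turn about the tool's y in degrees. In form: [{"delta_pos": [tx, ty, tz], "twist": twist}, ...]. A call has exactly 10 rows; each row is the pose to reach, as a shift and turn from the pose commanded when the call began, along the tool's axes at that moment; what a row does not reach only later rows make up. A row lasts 1/12 s, in which the tool goes at most 41.7 mm and 7.16 degrees, less where a joint would pass 70% of its speed; a pose out of reach is approached as far as the arm can. A call with a gripper value outside its range is refused whole. "jaw" is the closure, from 0 (fully open) to 1 (shut), set as the call begins (left out, the last holds). The fingers move at their own pace and stop on an object; the grip force is fixed at half the most. Time passes only in rows, so rows that repeat a pose let the fingers close, or fill a call up. It gives the time, the measured TCP pose, the force and the opening at its end, in the units of the state.
- status.sense(): the state, without advancing time (a new reading comes with each control period).
- optics.read_camera(name): name is "side" or "top"; returns (picture, depth): 420x560x3 uint8, red, green, blue; 420x560 float32, mm along the optical axis (not along the pixel's ray), 0 where there is no reading.
- optics.get_calibration(name): a dict with "camera_matrix" (3x3 intrinsics, pixels), "rvec" (rotation vector, rad) and "tvec" (3), from world to camera coordinates, as OpenCV has them. Camera axes: x right, y down, z forward; pixel columns grow to the right and rows downward; lengths in mm; the calibration is good to about 2 mm. A picture is of the moment at which its call begins. get_calibration takes no time and is no camera call.
- workorder.finish_job(): hands the job in, once; it reports no verdict.
The state is a dict: "time": time; "joints": joint angles; "qd": joint speeds; "joint_efforts": joint torques, N m; "tcp_pos": TCP position; "tcp_rot": TCP orientation; "ft_force": force on the tool from outside, world axes, zero at the start; "torque": the same for the moment, N m; "opening": finger opening in mm.
Only numpy, scipy, OpenCV 4.12 (cv2) and the standard library are available. Lean on these libraries where they do the work, as an engineer would, in place of code of your own. Each camera call takes 0.05 s, during which the arm holds its last target.

## Task

The red colander of washed lemons is stuck in the steel wash basin: take the lifting hook off its hanger, hook it under the colander's white arched handle and pull the colander straight up out of the basin. Stand it, lemons still in it, gently and upright on the middle of the round blue ceramic trivet, then hang the hook back in its hanger's fork as it was. Touch the colander only with the hook, never with the gripper or arm, do not drop it, and leave the green bottle, salt jar and brush where they are.

Things in the scene. Friction and masses are not known exactly. Their poses are not given: they have to be found in the camera images.
- hook_grip (a point): centre of the lifting hook's wooden handle: upright block 24 x 24 mm, 50 mm tall, grasped across two opposite sides. Axes: z up, x the way the J's tip lies. A steel collar 40 mm across, 6 mm thick, is under the block, its underside 31 mm below this point. Below it a 6 mm wire runs down the axis for 30 mm, cranks 15 mm to -x, then bends into the J. The hook's lowest point is 124 mm below. 0.15 kg
- hook_bend (a point): seat of the hook, where a hooked handle rests: top of the wire at the bottom of the J, on the hook's axis, 118 mm below hook_grip. Axes as hook_grip. The J's wire comes down at x = -15 mm and its upturned tip is at x = +16 mm, its top 24 mm above this seat: a mouth 25 mm wide, open upwards, entered by moving the hook towards its own +x with the bar above the tip
- hang_point (a point): where hook_grip is when the hook hangs: 156 mm above the table. Fixed wooden hanger with a fork of two level steel prongs along its x axis; their tops, on which the collar rests, are 31 mm below this point; the slot for the wire is 16 mm wide, open at -x (prong ends 40 mm away), closed at +x 50 mm away by a post no higher than the prongs. At the start the hook's x is along this x
- colander: red colander, 174 mm across the rim, 70 mm tall, base 132 mm across, 0.3 to 0.45 kg with lemons, nested in the basin. Origin: centre of its underside; z up, y along its handle. Rubber grips in the basin pinch its ribs: a straight pull of some 10 to 20 N frees it; the pinch ends after 15 to 20 mm, and it is clear of the basin after 70 mm
- bail_top (a point): centre of the bar at the top of the colander's rigid white arched handle, 125 mm above its underside. The bar is 8 mm thick, runs along the colander's y axis and falls 14 deg to both sides, meeting the rim at y = +-82 mm. The 51 mm between rim height and the bar's underside is open from +x and -x. Axes as the colander's
- basin: round steel wash basin, 228 mm across its rim, 71 mm tall, fixed to the table. Origin: centre of its underside. Its inner floor, on which the colander stands, is 5 mm up
- trivet: fixed round blue ceramic trivet, 160 mm across, 12 mm thick: where the colander goes. Origin: centre of its underside; top 12 mm above it
- lemon_a: yellow lemon, 52 mm across and 70 mm long, lying in the colander. Origin: its centre
- lemon_b: yellow lemon, 52 mm across and 70 mm long, lying in the colander. Origin: its centre
- bottle_a: small green glass bottle, 60 mm across, 130 mm tall, beyond and between the hanger and the next place; leave it alone. Origin: centre of its underside
- salt: clear salt jar with a steel cap, 60 mm across, 70 mm tall, beyond the basin and the trivet; leave it alone. Origin: centre of its underside
- brush: wooden brush lying flat near the robot, under 40 mm high; leave it alone. Origin on its underside
Mind the look-alikes: they are no part of the job. Of the things that look like the colander, the larger one is meant.

How it is judged:
By the outcome, as a careful person would: the job done as asked, in the order asked, and still so for the second after the job is handed in, with the robot touching nothing.
It also fails if it takes over 67 s, if anything falls off the work surface, if the arm or the gripper's body presses on something with over 40 N, if the wrist force passes 120 N, or if a joint passes its speed limit or range.

## Working session

There is one attempt and no reset: what is moved stays moved. The work goes in short steps, Python scripts to look and compute and a tool call to move; the robot and the scene stay as the last step left them, time stands still between calls to the robot, and variables do not carry over. Pictures are saved under pics/ and viewed, and the job is handed in when it is done.

Besides the shell and the picture viewer there is one more tool, called after "Request:" in YAML: its name, and indented under it one key for each argument. jog_arm: Moves the arm, as the interface text tells. Its arguments: {"type":"object","properties":{"series":{"type":"array","items":{"type":"object","properties":{"delta_pos":{"type":"array","items":{"type":"number"}},"twist":{"type":"number"}}}},"jaw":{"type":"number"}},"required":["series"]}

```bash
ls; mkdir -p pics; cat > h.py <<'E'
import numpy as np,cv2
from station import status,optics,workorder
def cam(n,save=None):
    im,d=optics.read_camera(n)
    if save:
        cv2.imwrite('pics/'+save+'.png',cv2.cvtColor(im,cv2.COLOR_RGB2BGR)); np.savez('pics/'+save+'.npz',im=im,d=d)
    return im,d
def world(n,d):
    c=optics.get_calibration(n);K=np.array(c['camera_matrix']);R=cv2.Rodrigues(np.array(c['rvec'],float))[0];t=np.array(c['tvec'],float).ravel()
    v,u=np.mgrid[:d.shape[0],:d.shape[1]]
    p=np.stack([(u-K[0,2])/K[0,0]*d,(v-K[1,2])/K[1,1]*d,d],-1)
    return (p-t)@R
def proj(n,P):
    c=optics.get_calibration(n);return cv2.projectPoints(np.array(P,float).reshape(-1,3),np.array(c['rvec'],float),np.array(c['tvec'],float),np.array(c['camera_matrix'],float),None)[0].reshape(-1,2)
E
python3 - <<'E'
from h import *
for n in ('top','side'):
    cam(n,n+'0'); c=optics.get_calibration(n);R=cv2.Rodrigues(np.array(c['rvec'],float))[0]
    print(n,-R.T@np.array(c['tvec']).ravel(),R,c['camera_matrix'])
print(status.sense())
E
```

```text
pics
top [ 278.69021866  -16.80618558 1213.95327721] [[ 0.02677579 -0.9996368  -0.00305478]
 [-0.98661334 -0.02593495 -0.16100154]
 [ 0.16086383  0.00732483 -0.98694943]] [[415.6737129    0.         280.38973352]
 [  0.         415.6737129  210.39291699]
 [  0.           0.           1.        ]]
side [151.52387609 704.94205757 655.72981306] [[-0.92498655 -0.37934282 -0.02233611]
 [-0.19967784  0.53522082 -0.82077246]
 [ 0.32330889 -0.75474346 -0.57081841]] [[436.7327632    0.         273.94373979]
 [  0.         436.7327632  208.22177644]
 [  0.           0.           1.        ]]
{'time': 0.1, 'joints': array([ 1.23811111,  0.32176835, -0.07011114,  1.45154741,  0.02259082,
        1.37079179, -0.05689856]), 'qd': array([-9.19484968e-04, -3.77512763e-03,  1.28183270e-05, -2.46404193e-03,
        3.40849311e-04,  8.89371867e-04,  2.18729542e-04]), 'joint_efforts': array([-6.63617047e-04, -4.94880760e+01, -3.84168690e-01, -3.15209877e+01,
        1.30015079e-02,  7.47020968e-03,  7.53386388e-06]), 'tcp_pos': array([ 220.73654431, -610.87953381,  238.32322011]), 'tcp_rot': array([-0.35653445,  2.0348158 , -2.0313335 ]), 'ft_force': array([ 0.25593759,  0.78450326, -0.70081868]), 'torque': array([-0.05828249, -0.04429578,  0.04601124]), 'opening': 84.88759116352523}
```

View pics/top0.png

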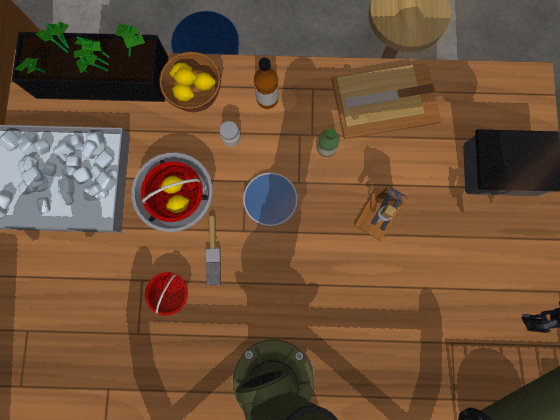

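View pics/side0.png

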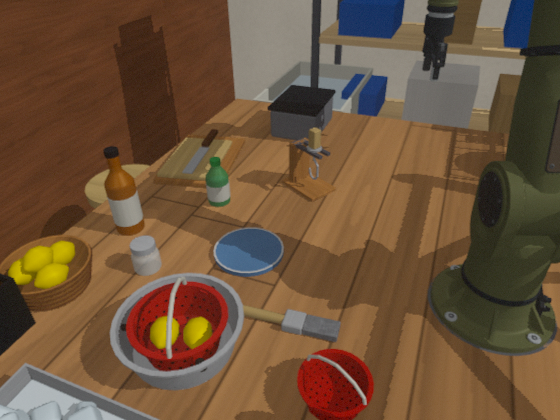

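The top view shows two red colanders. One is at (172,190), inside the steel basin and holding lemons. The other, at (167,293), is smaller and empty. The larger one in the basin is meant. The trivet is at (270,199), the hanger and hook at (385,212), the green bottle at (329,142), the salt jar at (229,132) and the brush at (213,250). Next I'll look at enlarged crops.

```bash
python3 - <<'E'
from h import *
t=cv2.imread('pics/top0.png');s=cv2.imread('pics/side0.png')
a=cv2.resize(t[140:240,122:222],(400,400),interpolation=cv2.INTER_CUBIC)
b=cv2.resize(t[172:252,340:420],(400,400),interpolation=cv2.INTER_CUBIC)
cv2.imwrite('pics/c1.png',np.hstack([a,b]))
a=cv2.resize(s[265:390,105:255],(384,320),interpolation=cv2.INTER_CUBIC)
b=cv2.resize(s[115:205,265:355],(320,320),interpolation=cv2.INTER_CUBIC)
cv2.imwrite('pics/c2.png',np.hstack([a,b]))
for n in('top','side'):
    z=np.load(f'pics/{n}0.npz');np.save(f'pics/w_{n}.npy',world(n,z['d']).astype('f4'))
z=np.load('pics/top0.npz');W=np.load('pics/w_top.npy');im=z['im'].astype(int)
# circle fits on trivet (blue, z~12)
def circ(P):
    A=np.c_[2*P[:,:2],np.ones(len(P))];x=np.linalg.lstsq(A,(P[:,:2]**2).sum(1),rcond=None)[0];return x[:2],np.sqrt(x[2]+x[:2]@x[:2])
m=np.zeros(im.shape[:2],bool);m[165:235,235:305]=1
m&=(im[...,2]>im[...,0]+15)
cs,_=cv2.findContours(m.astype('u1'),cv2.RETR_EXTERNAL,cv2.CHAIN_APPROX_NONE);c=max(cs,key=cv2.contourArea)[:,0]
P=W[m];print('trivet z',np.median(P[:,2]),P.shape, P[:,:2].min(0),P[:,:2].max(0),circ(W[c[:,1],c[:,0]]))
print('table z',np.median(W[300:320,220:300,2]))
r=W[145:240,122:222].reshape(-1,3);q=im[145:240,122:222].reshape(-1,3)
b=r[(abs(r[:,2]-71)<5)&(abs(q[:,0]-q[:,2])<25)];print('basin',len(b),(b.min(0)+b.max(0))/2,b.max(0)-b.min(0),circ(b))
b=r[(abs(r[:,2]-75)<5)&(q[:,0]>q[:,2]+60)&(q[:,1]<60)];print('rim',len(b),(b.min(0)+b.max(0))/2,b.max(0)-b.min(0),circ(b))
b=r[(r[:,2]>95)];print('bail',len(b)); print(b[np.argsort(b[:,1])][::6].round(1))
E
```

```text
trivet z 11.488497 (2040, 3) [278.69022  -50.096207] [584.41846 100.50225] (array([509.38634393,  24.8448507 ]), np.float64(74.32642244562108))
table z -0.19049829
basin 810 [510.9897   298.37952   71.011284] [224.84995  225.81525    9.915314] (array([511.24771138, 298.23592775]), np.float64(108.51078401624669))
rim 709 [512.06555 298.84924  74.88387] [172.23355 174.19229   9.75589] (array([511.06268301, 298.13531961]), np.float64(80.81325931983612))
bail 202
[[ 278.7  -16.8 1214. ]
 [ 278.7  -16.8 1214. ]
 [ 278.7  -16.8 1214. ]
 [ 278.7  -16.8 1214. ]
 [ 278.7  -16.8 1214. ]
 [ 278.7  -16.8 1214. ]
 [ 542.   229.    98.3]
 [ 541.3  234.   100.6]
 [ 540.9  239.3  101.7]
 [ 532.6  244.7  112. ]
 [ 531.7  249.3  115.4]
 [ 527.7  253.3  120.4]
 [ 525.   258.8  119.3]
 [ 522.2  264.2  118.7]
 [ 527.6  267.1  119.2]
 [ 519.9  272.5  128.2]
 [ 519.1  277.1  130.9]
 [ 516.6  282.6  129.4]
 [ 513.1  287.   132.3]
 [ 515.6  292.4  132.8]
 [ 509.3  296.4  135.8]
 [ 504.6  302.6  131.7]
 [ 505.3  306.2  128.4]
 [ 504.4  310.6  131.6]
 [ 501.7  315.9  131.2]
 [ 497.9  320.8  122.4]
 [ 495.4  326.6  120.6]
 [ 497.2  330.9  124.6]
 [ 495.   337.   121.6]
 [ 490.6  341.3  115.5]
 [ 493.   346.5  116.7]
 [ 488.2  352.9  112.4]
 [ 490.1  359.1  101.9]
 [ 479.8  365.6   96.4]]
```

View pics/c1.png

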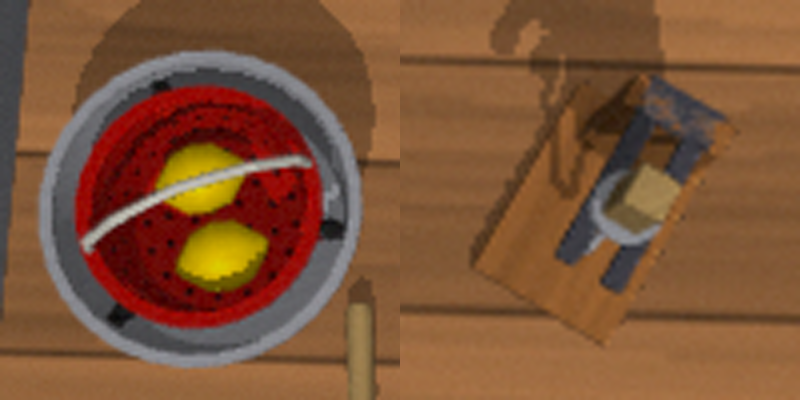

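View pics/c2.png

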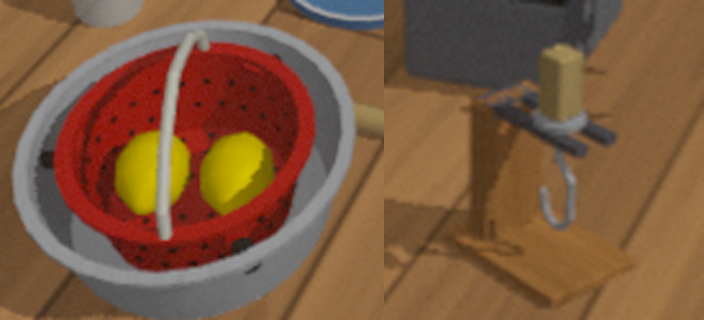

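The crops confirm it: the big red colander with two lemons sits in the steel basin, its bail running from (143,201) to (199,180) in the top view. The hook hangs in the fork with its J hanging below. Next I'll measure the bail direction, the hook and the fork.

```bash
python3 - <<'E'
from h import *
W=np.load('pics/w_top.npy');im=np.load('pics/top0.npz')['im'].astype(int)
r=W[145:240,122:222].reshape(-1,3);q=im[145:240,122:222].reshape(-1,3)
b=r[(r[:,2]>92)&(r[:,2]<150)&(q[:,2]>110)];mu=b.mean(0)
u=np.linalg.svd((b-mu)[:,:2],full_matrices=0)[2][0];print('bail',len(b),mu,u,np.degrees(np.arctan2(u[1],u[0])))
def rect(P,l):
    (c,s,a)=cv2.minAreaRect(P[:,:2].astype('f4'));print(l,len(P),np.round(c,1),np.round(s,1),round(a,1),'z',P[:,2].min(),np.median(P[:,2]),P[:,2].max())
for n,(v0,v1,u0,u1) in {'top':(170,255,335,420),'side':(110,205,260,360)}.items():
    W=np.load(f'pics/w_{n}.npy')[v0:v1,u0:u1].reshape(-1,3)
    im=np.load(f'pics/{n}0.npz')['im'][v0:v1,u0:u1].reshape(-1,3).astype(int)
    ok=(abs(W[:,0])<800)&(abs(W[:,1]+250)<250)
    W=W[ok];im=im[ok]
    rect(W[(W[:,2]>174)&(W[:,2]<190)],n+' blocktop')
    rect(W[(W[:,2]>136)&(W[:,2]<190)],n+' blockall')
    rect(W[(W[:,2]>117)&(W[:,2]<130)],n+' prongs/collar')
    rect(W[(W[:,2]>7)&(W[:,2]<20)],n+' base')
    for k in range(100,190,8):
        m=(W[:,2]>k)&(W[:,2]<=k+8); print(k,m.sum(),W[m].mean(0).round(1) if m.any() else '')
s=status.sense();print(s['tcp_pos'],cv2.Rodrigues(s['tcp_rot'])[0].round(4))
E
```

```text
bail 135 [511.0401  297.01883 118.78718] [-0.40008292  0.91647893] 113.58336
top blocktop 89 [ 455.3 -284.8] [23.4 23.3] 60.1 z 175.10275 180.14288 184.29831
top blockall 137 [ 454.6 -286.2] [27.1 23.8] 62.3 z 136.79652 178.73874 184.29831
top prongs/collar 420 [ 469.8 -292.3] [ 59.4 113.3] 59.0 z 117.45742 124.50627 129.87144
top base 666 [ 471.9 -298.4] [175.1 228.2] 3.1 z 7.002613 9.935555 19.888565
100 10 [ 500.2 -308.9  104.5]
108 14 [ 503.9 -303.5  111.9]
116 171 [ 484.2 -299.9  122.3]
124 281 [ 474.5 -294.2  126.5]
132 24 [ 452.1 -277.7  134.6]
140 10 [ 449.6 -277.4  143.6]
148 10 [ 449.9 -277.8  151.9]
156 12 [ 449.4 -278.6  160.7]
164 9 [ 454.9 -276.8  168.4]
172 42 [ 453.6 -282.8  178.1]
180 49 [ 455.9 -285.   181.6]
188 0 
side blocktop 62 [ 458.6 -283. ] [23.1 28.3] 63.6 z 174.03612 180.19427 182.86435
side blockall 225 [ 458.  -282.7] [26.6 30.4] 67.3 z 136.06534 163.2465 182.86435
side prongs/collar 309 [ 471.1 -290.7] [ 60.8 113. ] 61.2 z 117.09113 124.55997 129.9911
side base 697 [ 473.7 -293.5] [ 92.2 131.6] 59.6 z 7.023381 10.221975 19.901669
100 36 [ 510.6 -292.6  103.7]
108 27 [ 512.9 -295.4  112. ]
116 121 [ 472.8 -281.5  120.9]
124 221 [ 474.5 -288.8  126.4]
132 34 [ 455.1 -276.3  135.7]
140 35 [ 455.1 -276.2  144.1]
148 35 [ 456.4 -276.7  152.3]
156 31 [ 457.4 -276.2  160.1]
164 37 [ 454.5 -277.1  168. ]
172 40 [ 456.4 -277.9  176.1]
180 33 [ 457.2 -282.   181.2]
188 0 
[ 220.73654431 -610.87953381  238.32322011] [[-9.405e-01 -7.000e-04  3.399e-01]
 [-3.399e-01  1.600e-03 -9.405e-01]
 [ 1.000e-04 -1.000e+00 -1.700e-03]]
```

Request:
jog_arm:
  series:
    - {"delta_pos": [-0.02, 0, -0.014], "twist": -2}
    - {"delta_pos": [-0.05, 0, -0.034], "twist": -7}
    - {"delta_pos": [-0.083, 0, -0.057], "twist": -12}
    - {"delta_pos": [-0.116, 0, -0.08], "twist": -17}
    - {"delta_pos": [-0.15, 0, -0.103], "twist": -22}
    - {"delta_pos": [-0.183, 0, -0.126], "twist": -27}
    - {"delta_pos": [-0.216, 0, -0.148], "twist": -32}
    - {"delta_pos": [-0.25, 0, -0.171], "twist": -36}
    - {"delta_pos": [-0.283, 0, -0.194], "twist": -40}
    - {"delta_pos": [-0.31, 0, -0.212], "twist": -40}
  jaw: 0

```text
time: 0.93
tcp_pos: [441.9, -303.1, 239.2]
tcp_rot: [-0.916, 1.582, -1.581]
ft_force: [-0.0, -0.2, -0.0]
opening: 85.8
```

```bash
cat >> h.py <<'E'
def plan(target=None,yaw=None,delta=None):
    """target world tcp (mm); yaw = wanted angle of tool z axis, deg. prints tool delta (mm) and twist"""
    s=status.sense();R=cv2.Rodrigues(s['tcp_rot'])[0]
    y=np.degrees(np.arctan2(R[1,2],R[0,2]))
    d=np.array(delta,float) if delta is not None else np.array(target,float)-s['tcp_pos']
    print('t',round(s['time'],2),'tcp',s['tcp_pos'].round(1),'yaw',round(y,2),'downtilt',R[:,1].round(4),'F',s['ft_force'].round(1),'M',s['torque'].round(2),'open',round(s['opening'],1),'q',s['joints'].round(2))
    print('TOOL DELTA mm',(R.T@d).round(1),'twist',None if yaw is None else round((y-yaw+180)%360-180,2))
E
python3 -c "
from h import *
plan([456.5,-284,200],-30)"
```

```text
t 0.93 tcp [ 441.9 -303.1  239.2] yaw -29.82 downtilt [ 1.e-04  7.e-04 -1.e+00] F [-0.  -0.2 -0. ] M [0.   0.01 0.01] open 85.8 q [ 0.92  0.1  -0.39  1.72  0.04  1.33  0.  ]
TOOL DELTA mm [-23.8  39.2   3.2] twist 0.18
```

Request:
jog_arm:
  series:
    - {"delta_pos": [-0.008, 0.004, 0.001], "twist": 0}
    - {"delta_pos": [-0.02, 0.015, 0.003], "twist": 0}
    - {"delta_pos": [-0.0238, 0.032, 0.0032], "twist": 0}
    - {"delta_pos": [-0.0238, 0.05, 0.0032], "twist": 0}
    - {"delta_pos": [-0.0238, 0.066, 0.0032], "twist": 0}
    - {"delta_pos": [-0.0238, 0.08, 0.0032], "twist": 0}
    - {"delta_pos": [-0.0238, 0.09, 0.0032], "twist": 0}
    - {"delta_pos": [-0.0238, 0.094, 0.0032], "twist": 0}
    - {"delta_pos": [-0.0238, 0.094, 0.0032], "twist": 0}
    - {"delta_pos": [-0.0238, 0.094, 0.0032], "twist": 0}
  jaw: 0

```text
time: 1.77
tcp_pos: [455.3, -287.9, 145.7]
tcp_rot: [-0.912, 1.585, -1.586]
ft_force: [0.2, -0.9, 1.0]
opening: 85.4
```

```bash
python3 -c "
from h import *
plan([456.5,-284,145],-30)
im,d=cam('side','s1')
cv2.imwrite('pics/s1c.png',cv2.resize(cv2.cvtColor(im,cv2.COLOR_RGB2BGR)[90:215,240:390],(720,600),interpolation=cv2.INTER_CUBIC))
"
```

```text
t 1.77 tcp [ 455.3 -287.9  145.7] yaw -30.14 downtilt [ 3.e-04 -3.e-04 -1.e+00] F [ 0.2 -0.9  1. ] M [-0.07 -0.02 -0.  ] open 85.4 q [ 0.88  0.18 -0.4   1.83  0.08  1.15 -0.07]
TOOL DELTA mm [-4.   0.7 -0.9] twist -0.14
```

View pics/s1c.png

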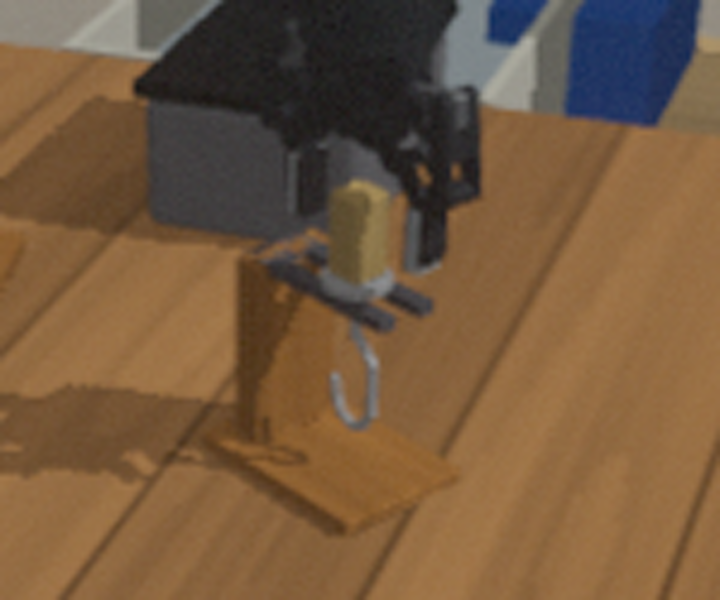

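The fingers straddle the block along the fork's axis, with the block at about (358,230) in the crop. I'll correct the remaining 4 mm and close.

Request:
jog_arm:
  series:
    - {"delta_pos": [-0.004, 0.001, -0.001], "twist": 0}
    - {"delta_pos": [-0.004, 0.001, -0.001], "twist": 0}
    - {"delta_pos": [-0.004, 0.001, -0.001], "twist": 0}
    - {"delta_pos": [-0.004, 0.001, -0.001], "twist": 0}
    - {"delta_pos": [-0.004, 0.001, -0.001], "twist": 0}
    - {"delta_pos": [-0.004, 0.001, -0.001], "twist": 0}
    - {"delta_pos": [-0.004, 0.001, -0.001], "twist": 0}
    - {"delta_pos": [-0.004, 0.001, -0.001], "twist": 0}
    - {"delta_pos": [-0.004, 0.001, -0.001], "twist": 0}
    - {"delta_pos": [-0.004, 0.001, -0.001], "twist": 0}
  jaw: 0

```text
time: 2.65
tcp_pos: [456.2, -283.7, 144.3]
tcp_rot: [-0.913, 1.585, -1.585]
ft_force: [0.2, -0.5, -0.5]
opening: 85.4
```

Request:
jog_arm:
  series:
    - {"delta_pos": [0, 0, 0], "twist": 0}
    - {"delta_pos": [0, 0, 0], "twist": 0}
    - {"delta_pos": [0, 0, 0], "twist": 0}
    - {"delta_pos": [0, 0, 0], "twist": 0}
    - {"delta_pos": [0, 0, 0], "twist": 0}
    - {"delta_pos": [0, 0, 0], "twist": 0}
    - {"delta_pos": [0, 0, 0], "twist": 0}
    - {"delta_pos": [0, 0, 0], "twist": 0}
    - {"delta_pos": [0, 0, 0], "twist": 0}
    - {"delta_pos": [0, 0, 0], "twist": 0}
  jaw: 1

```text
time: 3.48
tcp_pos: [456.4, -283.8, 144.5]
tcp_rot: [-0.913, 1.585, -1.586]
ft_force: [-0.4, -0.5, 1.3]
opening: 23.5
```

```bash
python3 -c "
from h import *
plan(delta=[0,0,15])
"
```

```text
t 3.48 tcp [ 456.4 -283.8  144.5] yaw -30.13 downtilt [ 4.e-04 -4.e-04 -1.e+00] F [-0.4 -0.5  1.3] M [-0.05 -0.06  0.03] open 23.5 q [ 0.88  0.18 -0.41  1.84  0.08  1.14 -0.08]
TOOL DELTA mm [  0. -15.   0.] twist None
```

Request:
jog_arm:
  series:
    - {"delta_pos": [0, -0.003, 0], "twist": 0}
    - {"delta_pos": [0, -0.01, 0], "twist": 0}
    - {"delta_pos": [0, -0.02, 0], "twist": 0}
    - {"delta_pos": [0, -0.035, 0], "twist": 0}
    - {"delta_pos": [0, -0.05, 0], "twist": 0}
    - {"delta_pos": [0, -0.067, 0], "twist": 0}
    - {"delta_pos": [0, -0.085, 0], "twist": 0}
    - {"delta_pos": [0, -0.1, 0], "twist": 0}
    - {"delta_pos": [0, -0.11, 0], "twist": 0}
    - {"delta_pos": [0, -0.115, 0], "twist": 0}
  jaw: 1

```text
time: 4.32
tcp_pos: [456.9, -283.9, 261.5]
tcp_rot: [-0.912, 1.582, -1.587]
ft_force: [0.0, -1.0, -1.9]
opening: 23.1
```

```bash
python3 - <<'E'
from h import *
im,d=cam('side','s2');plan(delta=[0,0,0])
s=status.sense();p=s['tcp_pos'];g=p+[0,0,11.];a=np.radians(-30)
ux=np.array([np.cos(a),np.sin(a),0])
pts=[g+ux*0-[0,0,118],g+16*ux-[0,0,94],g-15*ux-[0,0,90],g-[0,0,31]]
q=proj('side',pts);print(q.round(0))
x,y=int(q[:,0].mean()),int(q[:,1].mean())
im=cv2.cvtColor(im,cv2.COLOR_RGB2BGR)
y0=max(y-60,0);x0=x-70
c=cv2.resize(im[y0:y0+125,x0:x0+150],(720,600),interpolation=cv2.INTER_CUBIC)
for u,v in q: cv2.circle(c,(int((u-x0+.5)*4.8),int((v-y0+.5)*4.8)),4,(0,0,255),1)
cv2.imwrite('pics/s2c.png',c)
E
```

```text
t 4.37 tcp [ 456.9 -284.   261.6] yaw -30.13 downtilt [ 0.0023 -0.0019 -1.    ] F [-0.1 -0.2 -1.2] M [-0.01 -0.09  0.03] open 23.5 q [ 0.89  0.09 -0.41  1.69  0.04  1.37 -0.05]
TOOL DELTA mm [0. 0. 0.] twist None
[[314. 139.]
 [310. 129.]
 [318. 131.]
 [315. 107.]]
```

View pics/s2c.png

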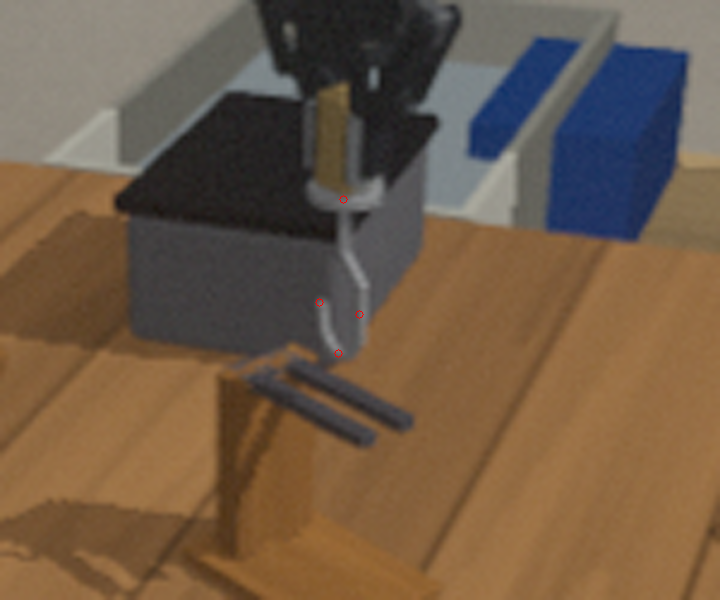

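The hook is held straight. Its bend, tip and collar all fall on their predicted pixels, at about (338,352) in the crop, and the fork is free. Now I'll carry it to the robot side of the colander.

Request:
jog_arm:
  series:
    - {"delta_pos": [-0.008, 0, -0.003], "twist": -1}
    - {"delta_pos": [-0.028, 0, -0.011], "twist": -3}
    - {"delta_pos": [-0.056, 0, -0.022], "twist": -6}
    - {"delta_pos": [-0.086, 0, -0.033], "twist": -9}
    - {"delta_pos": [-0.116, 0, -0.045], "twist": -12}
    - {"delta_pos": [-0.146, 0, -0.056], "twist": -15}
    - {"delta_pos": [-0.176, 0, -0.068], "twist": -18}
    - {"delta_pos": [-0.206, 0, -0.079], "twist": -21}
    - {"delta_pos": [-0.234, 0, -0.09], "twist": -24}
    - {"delta_pos": [-0.259, 0, -0.1], "twist": -27}
  jaw: 1

```text
time: 5.2
tcp_pos: [498.5, -4.8, 258.3]
tcp_rot: [-1.188, 1.245, -1.242]
ft_force: [-0.2, 0.9, -2.1]
opening: 23.0
```

```bash
python3 -c "
from h import *
plan([447,270,258],23.6)
"
```

```text
t 5.2 tcp [498.5  -4.8 258.3] yaw -2.69 downtilt [-2.e-03  7.e-04 -1.e+00] F [-0.2  0.9 -2.1] M [-0.01 -0.02 -0.08] open 23.0 q [ 0.63  0.02 -0.67  1.77  0.01  1.36 -0.09]
TOOL DELTA mm [-272.1    0.5  -64.4] twist -26.29
```

Request:
jog_arm:
  series:
    - {"delta_pos": [-0.032, 0, -0.007], "twist": -3}
    - {"delta_pos": [-0.064, 0, -0.014], "twist": -6}
    - {"delta_pos": [-0.096, 0, -0.021], "twist": -9}
    - {"delta_pos": [-0.128, 0, -0.029], "twist": -12}
    - {"delta_pos": [-0.16, 0, -0.037], "twist": -15}
    - {"delta_pos": [-0.192, 0, -0.045], "twist": -18}
    - {"delta_pos": [-0.222, 0, -0.052], "twist": -21}
    - {"delta_pos": [-0.247, 0, -0.058], "twist": -24}
    - {"delta_pos": [-0.265, 0, -0.062], "twist": -26.3}
    - {"delta_pos": [-0.272, 0, -0.064], "twist": -26.3}
  jaw: 1

```text
time: 6.03
tcp_pos: [447.0, 270.5, 258.5]
tcp_rot: [-1.377, 0.901, -0.897]
ft_force: [-0.4, -0.4, -2.0]
opening: 23.3
```

```bash
python3 -c "
from h import *
plan([447.2,270.3,199.5],23.6)
"
```

```text
t 6.03 tcp [447.  270.5 258.5] yaw 23.73 downtilt [-0.0023  0.0012 -1.    ] F [-0.4 -0.4 -2. ] M [ 0.07  0.03 -0.01] open 23.3 q [ 0.31  0.11 -0.96  1.71  0.09  1.37 -0.25]
TOOL DELTA mm [ 0.4 59.   0.2] twist 0.13
```

Request:
jog_arm:
  series:
    - {"delta_pos": [0, 0.005, 0], "twist": 0}
    - {"delta_pos": [0, 0.015, 0], "twist": 0}
    - {"delta_pos": [0, 0.027, 0], "twist": 0}
    - {"delta_pos": [0, 0.038, 0], "twist": 0}
    - {"delta_pos": [0, 0.048, 0], "twist": 0}
    - {"delta_pos": [0, 0.055, 0], "twist": 0}
    - {"delta_pos": [0, 0.059, 0], "twist": 0}
    - {"delta_pos": [0, 0.059, 0], "twist": 0}
    - {"delta_pos": [0, 0.059, 0], "twist": 0}
    - {"delta_pos": [0, 0.059, 0], "twist": 0}
  jaw: 1

```text
time: 6.87
tcp_pos: [451.0, 265.9, 200.8]
tcp_rot: [-1.373, 0.906, -0.907]
ft_force: [0.1, 0.9, -1.0]
opening: 23.4
```

```bash
cat > hk.py <<'E'
from h import *
import sys
def view(n,name,yaw,box=None,extra=[]):
    im,d=cam(n,name);s=status.sense();g=s['tcp_pos']+[0,0,11.5];a=np.radians(yaw);ux=np.array([np.cos(a),np.sin(a),0])
    pts=[g-[0,0,118],g+16*ux-[0,0,94],g-15*ux-[0,0,90],g-[0,0,31]]+list(extra)
    q=proj(n,pts);print(q.round(0).tolist())
    if box is None:
        x,y=q[:4].mean(0).astype(int);box=(max(x-80,0),max(y-65,0),160,130)
    x0,y0,w,h=box;k=720/w
    c=cv2.cvtColor(im,cv2.COLOR_RGB2BGR)[y0:y0+h,x0:x0+w];c=cv2.resize(c,None,fx=k,fy=k,interpolation=cv2.INTER_CUBIC)
    for u,v in q: cv2.circle(c,(int((u-x0+.5)*k),int((v-y0+.5)*k)),4,(255,0,255),1)
    cv2.imwrite('pics/'+name+'c.png',c)
E
python3 -c "
from hk import *
plan([511.3,298.3,199.5],23.6)
view('side','s3',23.6,extra=[[511.3,298.3,130],[511.3,298.3,126]])
"
```

```text
t 6.87 tcp [451.  265.9 200.8] yaw 23.17 downtilt [ 8.e-04  4.e-04 -1.e+00] F [ 0.1  0.9 -1. ] M [0.03 0.02 0.06] open 23.4 q [ 0.29  0.16 -0.95  1.79  0.14  1.26 -0.29]
TOOL DELTA mm [-6.1  1.3 68.2] twist -0.43
[[217.0, 305.0], [206.0, 295.0], [224.0, 293.0], [211.0, 267.0], [173.0, 294.0], [174.0, 296.0]]
```

View pics/s3c.png

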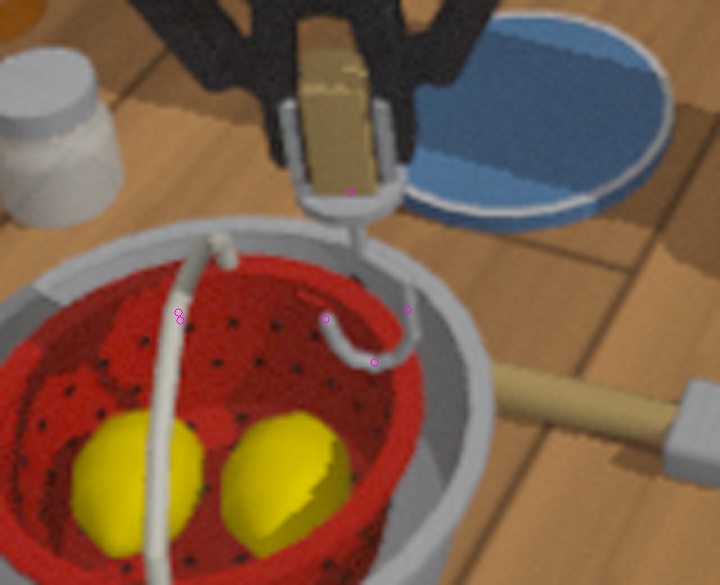

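The hook is 70 mm on the robot side of the bail, with its tip at (326,320) in the crop. The bail bar is at (175,313), where I predicted it, and the J is above the rim. I'll slide the hook in along its own +x.

Request:
jog_arm:
  series:
    - {"delta_pos": [-0.003, 0.001, 0.002], "twist": 0}
    - {"delta_pos": [-0.006, 0.001, 0.008], "twist": -0.4}
    - {"delta_pos": [-0.006, 0.001, 0.018], "twist": -0.4}
    - {"delta_pos": [-0.006, 0.001, 0.03], "twist": -0.4}
    - {"delta_pos": [-0.006, 0.001, 0.042], "twist": -0.4}
    - {"delta_pos": [-0.006, 0.001, 0.053], "twist": -0.4}
    - {"delta_pos": [-0.006, 0.001, 0.062], "twist": -0.4}
    - {"delta_pos": [-0.006, 0.001, 0.067], "twist": -0.4}
    - {"delta_pos": [-0.006, 0.001, 0.068], "twist": -0.4}
    - {"delta_pos": [-0.006, 0.001, 0.068], "twist": -0.4}
  jaw: 1

```text
time: 7.75
tcp_pos: [510.8, 298.3, 199.1]
tcp_rot: [-1.377, 0.901, -0.9]
ft_force: [-0.0, -0.1, -1.6]
opening: 23.2
```

```bash
python3 -c "
from hk import *
plan([511.3,298.3,199.5],23.6)
view('side','s4',23.6,extra=[[511.3,298.3,130],[511.3,298.3,126]])
view('top','t4',23.6)
"
```

```text
t 7.75 tcp [510.8 298.3 199.1] yaw 23.59 downtilt [-7.e-04  2.e-04 -1.e+00] F [-0.  -0.1 -1.6] M [-0.02 -0.01  0.06] open 23.2 q [ 0.18  0.35 -0.91  1.63  0.28  1.3  -0.37]
TOOL DELTA mm [ 0.2 -0.4  0.5] twist -0.01
[[177.0, 310.0], [165.0, 300.0], [184.0, 298.0], [169.0, 272.0], [173.0, 294.0], [174.0, 296.0]]
[[170.0, 190.0], [165.0, 183.0], [169.0, 193.0], [161.0, 183.0]]
```

View pics/s4c.png

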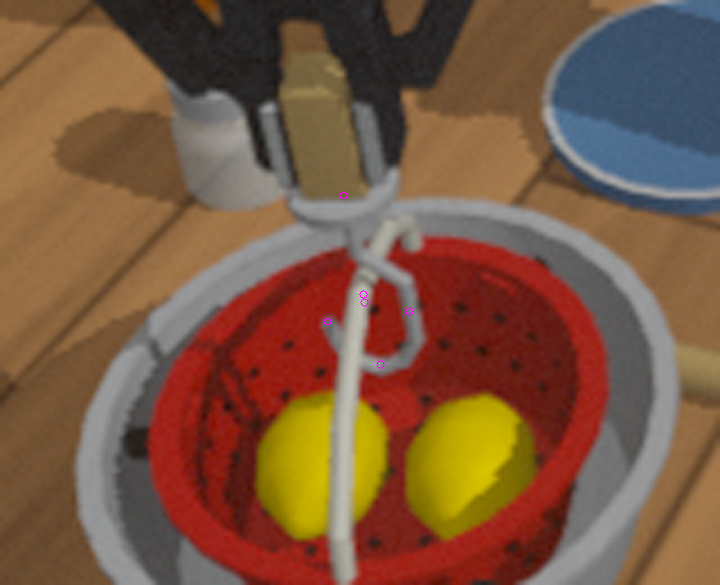

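The bar, at about (360,295) in the crop, is inside the hook's mouth, with the tip at (327,322) beyond it. Now I'll rise to the seat.

Request:
jog_arm:
  series:
    - {"delta_pos": [0, -0.002, 0.001], "twist": 0}
    - {"delta_pos": [0, -0.007, 0.001], "twist": 0}
    - {"delta_pos": [0, -0.013, 0.001], "twist": 0}
    - {"delta_pos": [0, -0.019, 0.001], "twist": 0}
    - {"delta_pos": [0, -0.024, 0.001], "twist": 0}
    - {"delta_pos": [0, -0.027, 0.001], "twist": 0}
    - {"delta_pos": [0, -0.029, 0.001], "twist": 0}
    - {"delta_pos": [0, -0.031, 0.001], "twist": 0}
    - {"delta_pos": [0, -0.032, 0.001], "twist": 0}
    - {"delta_pos": [0, -0.033, 0.001], "twist": 0}
  jaw: 1

```text
time: 8.68
tcp_pos: [511.7, 298.1, 231.5]
tcp_rot: [-1.377, 0.901, -0.901]
ft_force: [1.3, 0.7, -8.9]
opening: 23.6
```

```bash
python3 -c "
from hk import *
plan([511.3,298.3,240],23.6)
view('side','s5',23.6)
"
```

```text
t 8.68 tcp [511.7 298.1 231.5] yaw 23.57 downtilt [-6.e-04 -3.e-04 -1.e+00] F [ 1.3  0.7 -8.9] M [ 0.29 -0.46 -0.03] open 23.6 q [ 0.18  0.32 -0.92  1.59  0.26  1.36 -0.36]
TOOL DELTA mm [-0.3 -8.5 -0.3] twist -0.03
[[174.0, 296.0], [161.0, 286.0], [180.0, 284.0], [165.0, 256.0]]
```

View pics/s5c.png

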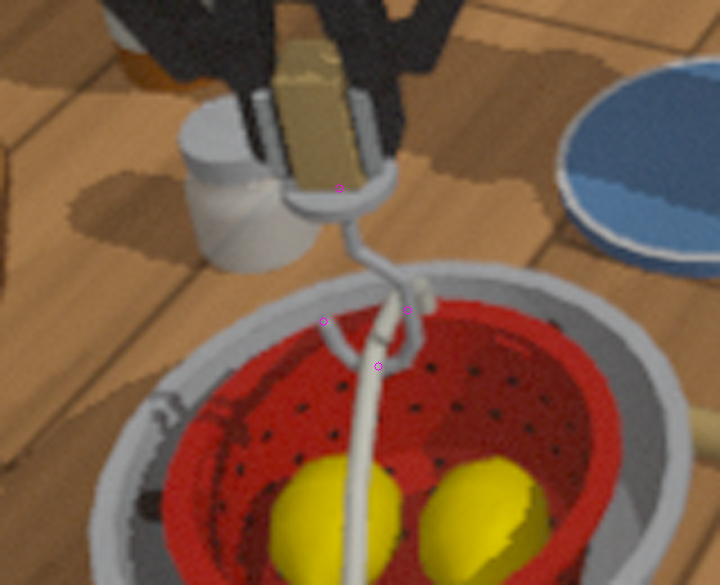

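The bar rests in the J at (377,350) in the crop, with about 9 N on it. I'll pull slowly.

Request:
jog_arm:
  series:
    - {"delta_pos": [0, -0.001, 0], "twist": 0}
    - {"delta_pos": [0, -0.003, 0], "twist": 0}
    - {"delta_pos": [0, -0.005, 0], "twist": 0}
    - {"delta_pos": [0, -0.008, 0], "twist": 0}
    - {"delta_pos": [0, -0.011, 0], "twist": 0}
    - {"delta_pos": [0, -0.014, 0], "twist": 0}
    - {"delta_pos": [0, -0.017, 0], "twist": 0}
    - {"delta_pos": [0, -0.02, 0], "twist": 0}
    - {"delta_pos": [0, -0.023, 0], "twist": 0}
    - {"delta_pos": [0, -0.025, 0], "twist": 0}
  jaw: 1

```text
time: 9.57
tcp_pos: [512.2, 298.6, 258.6]
tcp_rot: [-1.375, 0.9, -0.902]
ft_force: [0.1, 0.3, -3.8]
opening: 23.3
```

```bash
python3 -c "
from hk import *
plan([511.3,298.3,325],23.6)
view('side','s6',23.6,box=(60,180,200,166))
"
```

```text
t 9.57 tcp [512.2 298.6 258.6] yaw 23.57 downtilt [ 1.7e-03  5.0e-04 -1.0e+00] F [ 0.1  0.3 -3.8] M [0.04 0.04 0.05] open 23.3 q [ 0.19  0.31 -0.93  1.55  0.25  1.41 -0.35]
TOOL DELTA mm [ -0.  -66.4  -0.8] twist -0.03
[[171.0, 284.0], [158.0, 274.0], [177.0, 271.0], [162.0, 243.0]]
```

View pics/s6c.png

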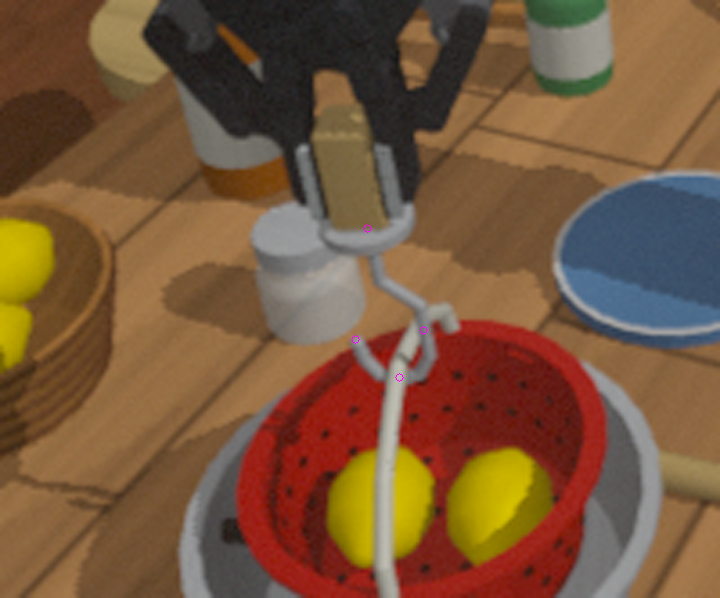

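The colander is free. It hangs in the J at (400,375) in the crop with both lemons inside, and about 4 N on the wrist. I'll lift it clear.

Request:
jog_arm:
  series:
    - {"delta_pos": [0, -0.003, 0], "twist": 0}
    - {"delta_pos": [0, -0.008, 0], "twist": 0}
    - {"delta_pos": [0, -0.015, 0], "twist": 0}
    - {"delta_pos": [0, -0.024, 0], "twist": 0}
    - {"delta_pos": [0, -0.033, 0], "twist": 0}
    - {"delta_pos": [0, -0.043, 0], "twist": 0}
    - {"delta_pos": [0, -0.052, 0], "twist": 0}
    - {"delta_pos": [0, -0.06, 0], "twist": 0}
    - {"delta_pos": [0, -0.066, 0], "twist": 0}
    - {"delta_pos": [0, -0.07, 0], "twist": 0}
  jaw: 1

```text
time: 10.45
tcp_pos: [512.0, 298.6, 328.4]
tcp_rot: [-1.375, 0.9, -0.901]
ft_force: [-0.4, 0.2, -4.8]
opening: 23.2
```

Request:
jog_arm:
  series:
    - {"delta_pos": [0, -0.001, 0], "twist": 0}
    - {"delta_pos": [0, -0.002, 0], "twist": 0}
    - {"delta_pos": [0, -0.002, 0], "twist": 0}
    - {"delta_pos": [0, -0.002, 0], "twist": 0}
    - {"delta_pos": [0, -0.002, 0], "twist": 0}
    - {"delta_pos": [0, -0.002, 0], "twist": 0}
    - {"delta_pos": [0, -0.002, 0], "twist": 0}
    - {"delta_pos": [0, -0.002, 0], "twist": 0}
    - {"delta_pos": [0, -0.002, 0], "twist": 0}
    - {"delta_pos": [0, -0.002, 0], "twist": 0}
  jaw: 1

```text
time: 11.28
tcp_pos: [511.8, 298.4, 329.3]
tcp_rot: [-1.376, 0.901, -0.901]
ft_force: [-0.1, -0.2, -4.5]
opening: 23.4
```

```bash
python3 -c "
from hk import *
plan([511.3,25.8,325],0)
view('side','s7',23.6,box=(60,160,240,200))
im,d=cam('top','t7');W=world('top',d);im=im.astype(int)
m=(W[...,2]>60)&(W[...,2]<260)&(im[...,0]>im[...,2]+60)&(im[...,1]<70);m[:,:110]=0;m[:,260:]=0
P=W[m];P=P[P[:,2]>P[:,2].max()-60]
rim=P[P[:,2]>np.percentile(P[:,2],60)]
print(len(P),P.min(0),P.max(0),np.percentile(P[:,2],[50,90]))
"
```

```text
t 11.28 tcp [511.8 298.4 329.3] yaw 23.57 downtilt [ 0. -0. -1.] F [-0.1 -0.2 -4.5] M [0.05 0.01 0.01] open 23.4 q [ 0.18  0.28 -0.94  1.43  0.23  1.54 -0.33]
TOOL DELTA mm [ 249.6    4.3 -109.5] twist 23.57
[[164.0, 251.0], [150.0, 239.0], [171.0, 236.0], [153.0, 204.0]]
807 [452.86161103  58.66596553 118.86590034] [846.79426885 348.99621047 178.7961332 ] [168.53634478 174.36208693]
```

View pics/s7c.png

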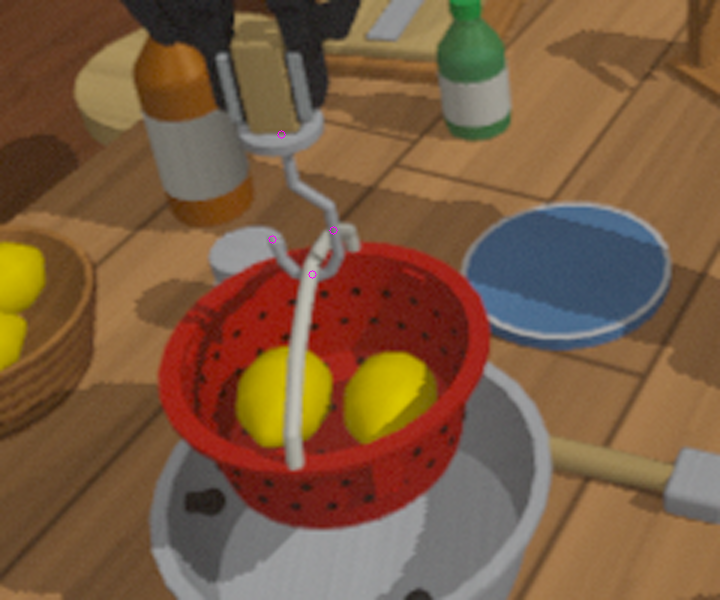

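View pics/t7.png

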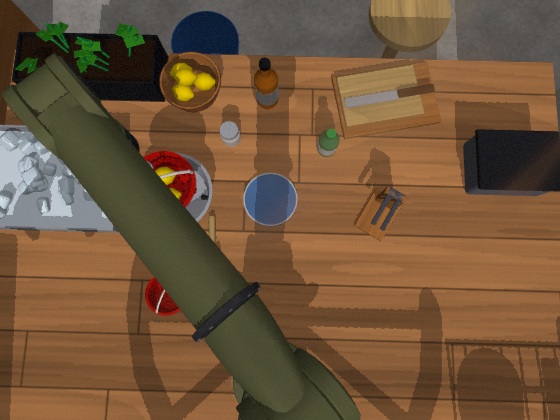

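It hangs level and clear of the basin, with its bottom about 30 mm above the rim and the lemons in it. I'll refine the trivet's position before carrying.

```bash
python3 - <<'E'
from h import *
for n,(v0,v1,u0,u1) in {'top':(165,235,235,305),'side':(225,280,208,290)}.items():
    z=np.load(f'pics/{n}0.npz');im=z['im'].astype(int)
    m=np.zeros(im.shape[:2],'u1');m[v0:v1,u0:u1]=1
    c=optics.get_calibration(n);K=np.array(c['camera_matrix']);R=cv2.Rodrigues(np.array(c['rvec'],float))[0];t=np.array(c['tvec'],float).ravel()
    C=-R.T@t
    b=((im[...,2]>im[...,0]+8)&(m>0)).astype('u1')
    cs,_=cv2.findContours(b,cv2.RETR_EXTERNAL,cv2.CHAIN_APPROX_NONE);q=cv2.convexHull(max(cs,key=cv2.contourArea))[:,0].astype(float)
    ray=np.c_[q+0.0,np.ones(len(q))]@np.linalg.inv(K).T@R
    P=C+ray*((12-C[2])/ray[:,2])[:,None]
    (cc,r)=cv2.minEnclosingCircle(P[:,:2].astype('f4'));e=cv2.fitEllipse(P[:,:2].astype('f4'));print(n,cc,r,e)
    W=world(n,z['d']);Q=W[(b>0)&(abs(W[...,2]-12)<5)];print((Q.min(0)+Q.max(0))/2,Q.max(0)-Q.min(0))
E
```

```text
top (508.6615295410156, 23.901899337768555) 76.51631927490234 ((508.9136962890625, 24.334625244140625), (151.68527221679688, 151.91571044921875), 50.926109313964844)
[508.81888514  25.13965051  11.9959321 ] [151.19919155 150.72519365   9.97980495]
side (506.81427001953125, 29.126192092895508) 83.77444458007812 ((507.2228088378906, 29.389564514160156), (154.33984375, 167.8097381591797), 26.50899314880371)
[509.03105174  24.52828118  11.43430758] [156.81512613 160.77412424   8.71580746]
```

Request:
jog_arm:
  series:
    - {"delta_pos": [0, 0, 0], "twist": 0}
    - {"delta_pos": [0.001, 0, 0], "twist": 0}
    - {"delta_pos": [0.002, 0, -0.001], "twist": 0}
    - {"delta_pos": [0.005, 0, -0.002], "twist": 0}
    - {"delta_pos": [0.009, 0, -0.004], "twist": 0}
    - {"delta_pos": [0.0145, 0, -0.0065], "twist": 0}
    - {"delta_pos": [0.022, 0, -0.01], "twist": 0}
    - {"delta_pos": [0.031, 0, -0.014], "twist": 0}
    - {"delta_pos": [0.041, 0, -0.0184], "twist": 0}
    - {"delta_pos": [0.0524, 0, -0.0235], "twist": 0}
  jaw: 1

```text
time: 12.22
tcp_pos: [511.1, 239.7, 329.3]
tcp_rot: [-1.376, 0.901, -0.901]
ft_force: [0.0, -0.6, -4.5]
opening: 23.4
```

Request:
jog_arm:
  series:
    - {"delta_pos": [0.0129, 0, -0.0058], "twist": 0}
    - {"delta_pos": [0.0268, 0, -0.012], "twist": 0}
    - {"delta_pos": [0.0416, 0, -0.0187], "twist": 0}
    - {"delta_pos": [0.0569, 0, -0.0255], "twist": 0}
    - {"delta_pos": [0.0724, 0, -0.0325], "twist": 0}
    - {"delta_pos": [0.088, 0, -0.0395], "twist": 0}
    - {"delta_pos": [0.1033, 0, -0.0463], "twist": 0}
    - {"delta_pos": [0.118, 0, -0.0529], "twist": 0}
    - {"delta_pos": [0.132, 0, -0.0592], "twist": 0}
    - {"delta_pos": [0.1449, 0, -0.065], "twist": 0}
  jaw: 1

```text
time: 13.05
tcp_pos: [509.2, 80.0, 329.4]
tcp_rot: [-1.376, 0.902, -0.903]
ft_force: [-0.8, -0.4, -4.9]
opening: 23.3
```

Request:
jog_arm:
  series:
    - {"delta_pos": [0.0117, 0, -0.0053], "twist": 0}
    - {"delta_pos": [0.0215, 0, -0.0096], "twist": 0}
    - {"delta_pos": [0.0305, 0, -0.0137], "twist": 0}
    - {"delta_pos": [0.038, 0, -0.017], "twist": 0}
    - {"delta_pos": [0.0435, 0, -0.0195], "twist": 0}
    - {"delta_pos": [0.0477, 0, -0.0214], "twist": 0}
    - {"delta_pos": [0.0503, 0, -0.0226], "twist": 0}
    - {"delta_pos": [0.0517, 0, -0.0232], "twist": 0}
    - {"delta_pos": [0.0523, 0, -0.0235], "twist": 0}
    - {"delta_pos": [0.0524, 0, -0.0235], "twist": 0}
  jaw: 1

```text
time: 13.88
tcp_pos: [509.0, 25.1, 329.3]
tcp_rot: [-1.376, 0.901, -0.9]
ft_force: [-0.9, 1.1, -5.2]
opening: 23.4
```

```bash
python3 -c "
from hk import *
plan([509,24.8,245],23.6)
view('side','s8',23.6,box=(140,80,240,200))
"
```

```text
t 13.88 tcp [509.   25.1 329.3] yaw 23.61 downtilt [-1.e-04  2.e-04 -1.e+00] F [-0.9  1.1 -5.2] M [ 0.   -0.03 -0.04] open 23.4 q [ 0.64  0.02 -0.75  1.62  0.01  1.5   0.31]
TOOL DELTA mm [ 0.3 84.3 -0.1] twist 0.01
[[242.0, 168.0], [234.0, 158.0], [249.0, 156.0], [240.0, 128.0]]
```

View pics/s8c.png

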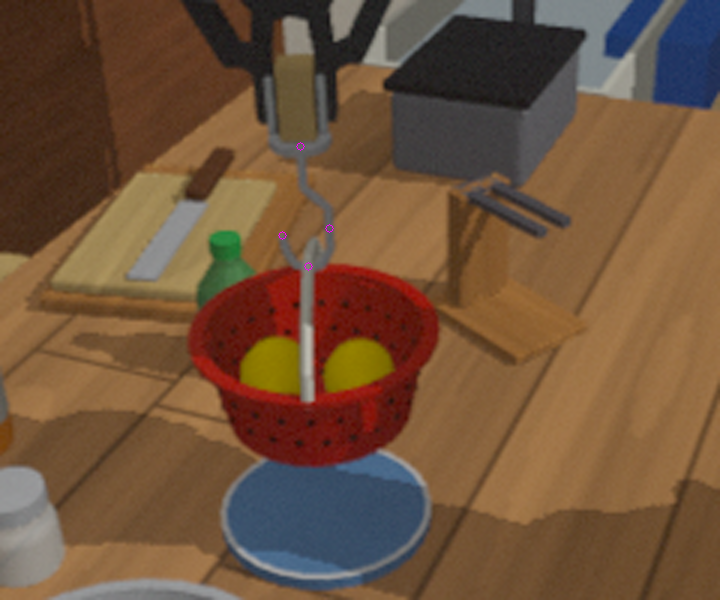

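It hangs level above the trivet, the colander at (312,370) and the trivet at (327,515) in the crop. I'll lower it to about 15 mm above, then look.

Request:
jog_arm:
  series:
    - {"delta_pos": [0, 0.001, 0], "twist": 0}
    - {"delta_pos": [0, 0.005, 0], "twist": 0}
    - {"delta_pos": [0, 0.012, 0], "twist": 0}
    - {"delta_pos": [0, 0.022, 0], "twist": 0}
    - {"delta_pos": [0, 0.033, 0], "twist": 0}
    - {"delta_pos": [0, 0.045, 0], "twist": 0}
    - {"delta_pos": [0, 0.056, 0], "twist": 0}
    - {"delta_pos": [0, 0.065, 0], "twist": 0}
    - {"delta_pos": [0, 0.072, 0], "twist": 0}
    - {"delta_pos": [0, 0.076, 0], "twist": 0}
  jaw: 1

```text
time: 14.77
tcp_pos: [508.5, 24.6, 251.9]
tcp_rot: [-1.377, 0.902, -0.9]
ft_force: [0.6, -0.6, -4.8]
opening: 23.1
```

Request:
jog_arm:
  series:
    - {"delta_pos": [0, 0.001, 0], "twist": 0}
    - {"delta_pos": [0, 0.002, 0], "twist": 0}
    - {"delta_pos": [0, 0.002, 0], "twist": 0}
    - {"delta_pos": [0, 0.002, 0], "twist": 0}
    - {"delta_pos": [0, 0.002, 0], "twist": 0}
    - {"delta_pos": [0, 0.002, 0], "twist": 0}
    - {"delta_pos": [0, 0.002, 0], "twist": 0}
    - {"delta_pos": [0, 0.002, 0], "twist": 0}
    - {"delta_pos": [0, 0.002, 0], "twist": 0}
    - {"delta_pos": [0, 0.002, 0], "twist": 0}
  jaw: 1

```text
time: 15.6
tcp_pos: [509.0, 24.7, 251.3]
tcp_rot: [-1.376, 0.901, -0.901]
ft_force: [-0.3, 0.7, -3.8]
opening: 22.9
```

```bash
cat > rim.py <<'E'
from h import *
def rim(d,im,cam='side',lo=60,hi=130,cx=509,cy=25):
    W=world(cam,d);i=im.astype(int)
    m=(i[...,0]>i[...,2]+50)&(i[...,1]<60)&(np.hypot(W[...,0]-cx,W[...,1]-cy)<110)&(W[...,2]>lo)
    P=W[m]; top=np.percentile(P[:,2],97)
    # rim: outer band
    for k in range(3):
        pass
    c=np.array([cx,cy],float)
    for _ in range(8):
        r=np.hypot(*(P[:,:2]-c).T); Q=P[(r>76)&(r<95)&(P[:,2]>top-14)]
        A=np.c_[2*Q[:,:2],np.ones(len(Q))];x=np.linalg.lstsq(A,(Q[:,:2]**2).sum(1),rcond=None)[0];c=x[:2]
    pl=np.linalg.lstsq(np.c_[Q[:,:2]-c,np.ones(len(Q))],Q[:,2],rcond=None)[0]
    print(cam,len(Q),'c',c.round(1),'r',np.sqrt(x[2]+c@c).round(1),'z',pl[2].round(1),'tilt deg',np.degrees(pl[:2]).round(1))
E
python3 -c "
from hk import *;from rim import rim
plan([509,24.8,240],23.6)
view('side','s9',23.6,box=(140,120,240,200))
z=np.load('pics/s9.npz');rim(z['d'],z['im'])
z=np.load('pics/side0.npz');rim(z['d'],z['im'],cx=511,cy=298,lo=50)
im,d=cam('top','t9');rim(d,im,'top')
"
```

```text
t 15.6 tcp [509.   24.7 251.3] yaw 23.57 downtilt [ 0.e+00 -1.e-04 -1.e+00] F [-0.3  0.7 -3.8] M [-0.01  0.03 -0.03] open 22.9 q [ 0.64  0.05 -0.76  1.75  0.04  1.35  0.28]
TOOL DELTA mm [-0.1 11.3  0.1] twist -0.03
[[245.0, 201.0], [237.0, 191.0], [251.0, 189.0], [242.0, 164.0]]
side 934 c [507.9  27.1] r 80.9 z 92.4 tilt deg [-0.2  0.1]
side 1719 c [511.  301.2] r 80.9 z 73.1 tilt deg [-0.6  0.7]
top 0 c [0. 0.] r 0.0 z 0.0 tilt deg [0. 0.]
```

View pics/s9c.png

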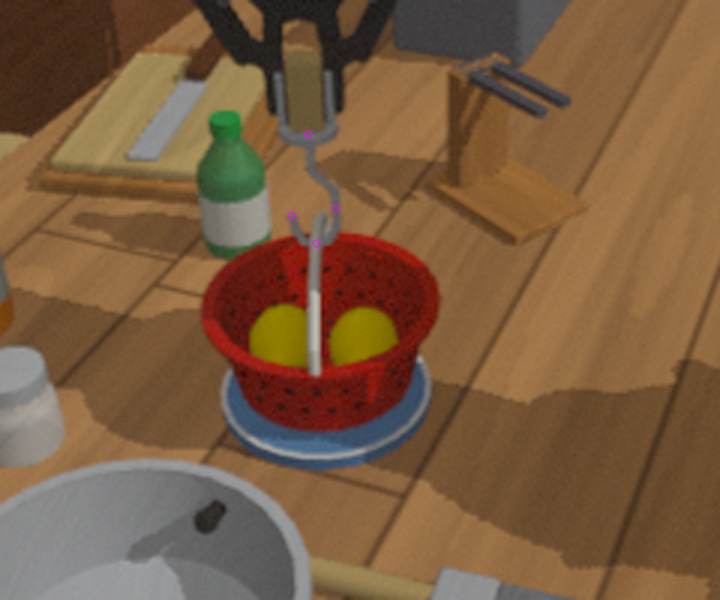

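View pics/t9.png

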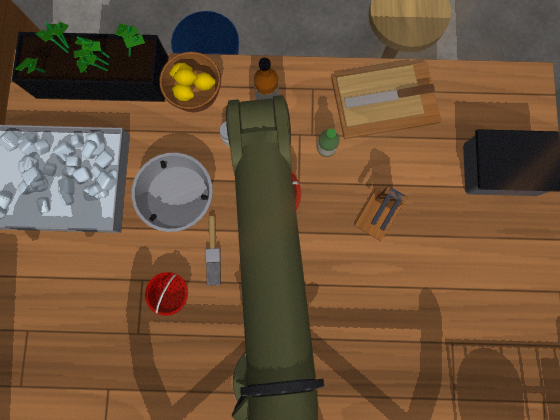

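It's centred to within about 1 mm of the trivet and level to about 0.2°. Setting it down slowly.

Request:
jog_arm:
  series:
    - {"delta_pos": [0, 0.001, 0], "twist": 0}
    - {"delta_pos": [0, 0.003, 0], "twist": 0}
    - {"delta_pos": [0, 0.005, 0], "twist": 0}
    - {"delta_pos": [0, 0.007, 0], "twist": 0}
    - {"delta_pos": [0, 0.009, 0], "twist": 0}
    - {"delta_pos": [0, 0.0105, 0], "twist": 0}
    - {"delta_pos": [0, 0.012, 0], "twist": 0}
    - {"delta_pos": [0, 0.0135, 0], "twist": 0}
    - {"delta_pos": [0, 0.015, 0], "twist": 0}
    - {"delta_pos": [0, 0.016, 0], "twist": 0}
  jaw: 1

```text
time: 16.53
tcp_pos: [509.3, 24.8, 235.6]
tcp_rot: [-1.376, 0.9, -0.902]
ft_force: [0.1, -0.4, -1.1]
opening: 23.7
```

```bash
python3 -c "
from hk import *;from rim import rim
plan([509,24.8,206.5],23.6)
view('side','s10',23.6)
z=np.load('pics/s10.npz');rim(z['d'],z['im'])
"
```

```text
t 16.53 tcp [509.3  24.8 235.6] yaw 23.57 downtilt [ 9.e-04 -0.e+00 -1.e+00] F [ 0.1 -0.4 -1.1] M [ 0.04 -0.02 -0.03] open 23.7 q [ 0.63  0.07 -0.76  1.78  0.05  1.32  0.28]
TOOL DELTA mm [-0.1 29.1 -0.3] twist -0.03
[[245.0, 207.0], [237.0, 198.0], [252.0, 196.0], [243.0, 171.0]]
side 876 c [507.8  26.3] r 81.0 z 80.2 tilt deg [-0.7  0.7]
```

View pics/s10c.png

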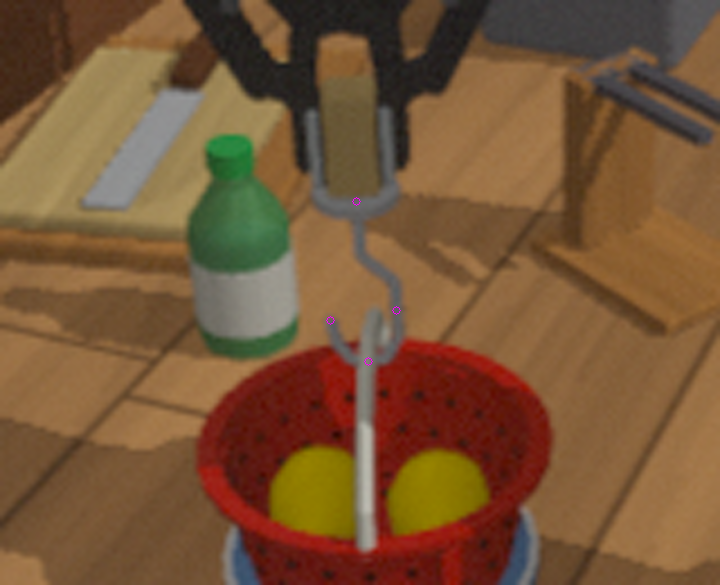

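The colander stands on the trivet and the wrist is down to the hook's own weight. Now I'll lower the hook so its tip passes under the bar, then back it out.

Request:
jog_arm:
  series:
    - {"delta_pos": [0, 0.002, 0], "twist": 0}
    - {"delta_pos": [0, 0.006, 0], "twist": 0}
    - {"delta_pos": [0, 0.011, 0], "twist": 0}
    - {"delta_pos": [0, 0.016, 0], "twist": 0}
    - {"delta_pos": [0, 0.021, 0], "twist": 0}
    - {"delta_pos": [0, 0.025, 0], "twist": 0}
    - {"delta_pos": [0, 0.028, 0], "twist": 0}
    - {"delta_pos": [0, 0.029, 0], "twist": 0}
    - {"delta_pos": [0, 0.029, 0], "twist": 0}
    - {"delta_pos": [0, 0.029, 0], "twist": 0}
  jaw: 1

```text
time: 17.42
tcp_pos: [509.1, 24.7, 206.4]
tcp_rot: [-1.376, 0.901, -0.901]
ft_force: [-0.7, 0.0, -1.5]
opening: 23.3
```

```bash
python3 -c "
from hk import *;from rim import rim
plan([445,-3.2,206.5],23.6)
view('side','s11',23.6,extra=[[509,24.8,133]])
"
```

```text
t 17.42 tcp [509.1  24.7 206.4] yaw 23.57 downtilt [ 1.e-04 -0.e+00 -1.e+00] F [-0.7  0.  -1.5] M [ 0.06 -0.04  0.03] open 23.3 q [ 0.63  0.09 -0.76  1.82  0.06  1.26  0.26]
TOOL DELTA mm [ -0.1  -0.1 -69.9] twist -0.03
[[246.0, 218.0], [238.0, 209.0], [252.0, 207.0], [244.0, 183.0], [245.0, 205.0]]
```

View pics/s11c.png

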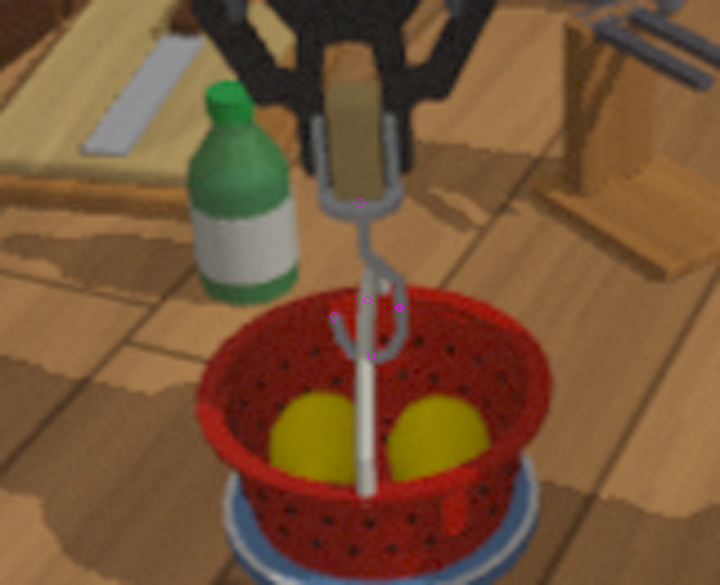

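Request:
jog_arm:
  series:
    - {"delta_pos": [0, 0, -0.002], "twist": 0}
    - {"delta_pos": [0, 0, -0.006], "twist": 0}
    - {"delta_pos": [0, 0, -0.012], "twist": 0}
    - {"delta_pos": [0, 0, -0.02], "twist": 0}
    - {"delta_pos": [0, 0, -0.028], "twist": 0}
    - {"delta_pos": [0, 0, -0.037], "twist": 0}
    - {"delta_pos": [0, 0, -0.046], "twist": 0}
    - {"delta_pos": [0, 0, -0.053], "twist": 0}
    - {"delta_pos": [0, 0, -0.058], "twist": 0}
    - {"delta_pos": [0, 0, -0.06], "twist": 0}
  jaw: 1

```text
time: 18.3
tcp_pos: [453.2, 0.1, 206.4]
tcp_rot: [-1.377, 0.901, -0.902]
ft_force: [-0.2, -0.1, -1.4]
opening: 23.2
```

```bash
python3 -c "
from hk import *;from rim import rim
plan(delta=[0,0,55])
view('side','s12',23.6,extra=[[509,24.8,133]])
z=np.load('pics/s12.npz');rim(z['d'],z['im'])
"
```

```text
t 18.3 tcp [4.532e+02 1.000e-01 2.064e+02] yaw 23.52 downtilt [ 1.e-04 -1.e-03 -1.e+00] F [-0.2 -0.1 -1.4] M [-0.01 -0.01  0.  ] open 23.2 q [ 0.69 -0.07 -0.71  1.94 -0.05  1.26  0.41]
TOOL DELTA mm [  0.1 -55.   -0. ] twist None
[[274.0, 217.0], [266.0, 208.0], [281.0, 206.0], [273.0, 183.0], [245.0, 205.0]]
side 880 c [507.9  26.3] r 81.1 z 80.2 tilt deg [-0.6  0.7]
```

View pics/s12c.png

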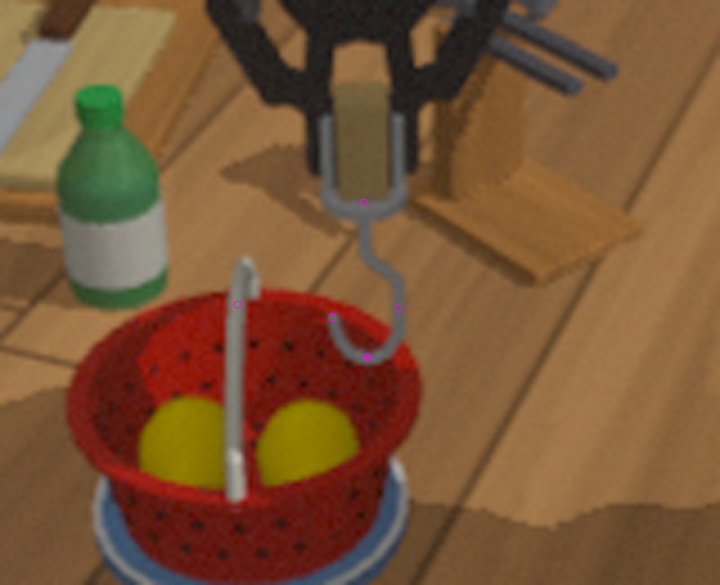

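The hook is clear of the bail and the colander hasn't moved. I'll rise and go back over the hanger.

Request:
jog_arm:
  series:
    - {"delta_pos": [0, -0.004, 0], "twist": 0}
    - {"delta_pos": [0, -0.014, 0], "twist": 0}
    - {"delta_pos": [0, -0.026, 0], "twist": 0}
    - {"delta_pos": [0, -0.037, 0], "twist": 0}
    - {"delta_pos": [0, -0.047, 0], "twist": 0}
    - {"delta_pos": [0, -0.054, 0], "twist": 0}
    - {"delta_pos": [0, -0.059, 0], "twist": 0}
    - {"delta_pos": [0, -0.06, 0], "twist": 0}
    - {"delta_pos": [0, -0.06, 0], "twist": 0}
    - {"delta_pos": [0, -0.06, 0], "twist": 0}
  jaw: 1

```text
time: 19.18
tcp_pos: [453.7, 0.6, 265.9]
tcp_rot: [-1.377, 0.902, -0.901]
ft_force: [1.1, 0.2, -2.1]
opening: 23.5
```

```bash
python3 -c "
from hk import *
plan([456.6,-283.9,262],-30.13)
"
```

```text
t 19.18 tcp [453.7   0.6 265.9] yaw 23.57 downtilt [-7.e-04  0.e+00 -1.e+00] F [ 1.1  0.2 -2.1] M [ 0.05 -0.02  0.03] open 23.5 q [ 0.7  -0.11 -0.7   1.85 -0.07  1.38  0.43]
TOOL DELTA mm [ 262.     3.9 -111.1] twist 53.7
```

Request:
jog_arm:
  series:
    - {"delta_pos": [0.008, 0, -0.003], "twist": 2}
    - {"delta_pos": [0.03, 0, -0.013], "twist": 7}
    - {"delta_pos": [0.06, 0, -0.025], "twist": 13}
    - {"delta_pos": [0.093, 0, -0.039], "twist": 19}
    - {"delta_pos": [0.127, 0, -0.054], "twist": 26}
    - {"delta_pos": [0.162, 0, -0.069], "twist": 33}
    - {"delta_pos": [0.195, 0, -0.083], "twist": 40}
    - {"delta_pos": [0.225, 0, -0.095], "twist": 47}
    - {"delta_pos": [0.25, 0, -0.106], "twist": 52}
    - {"delta_pos": [0.262, 0, -0.111], "twist": 53.7}
  jaw: 1

```text
time: 20.02
tcp_pos: [455.0, -289.1, 265.0]
tcp_rot: [-0.908, 1.594, -1.592]
ft_force: [-0.2, -1.0, -1.6]
opening: 23.4
```

```bash
python3 -c "
from hk import *
plan([456.6,-283.9,262],-30.13)
"
```

```text
t 20.02 tcp [ 455.  -289.1  265. ] yaw -30.74 downtilt [-2.1e-03 -5.0e-04 -1.0e+00] F [-0.2 -1.  -1.6] M [-0.08  0.06 -0.05] open 23.4 q [ 0.94  0.1  -0.46  1.67  0.05  1.38 -0.06]
TOOL DELTA mm [-5.3  3.  -1.3] twist -0.61
```

Request:
jog_arm:
  series:
    - {"delta_pos": [0, 0, 0], "twist": 0}
    - {"delta_pos": [0, 0, 0], "twist": 0}
    - {"delta_pos": [0, 0, 0], "twist": 0}
    - {"delta_pos": [0, 0, 0], "twist": 0}
    - {"delta_pos": [0, 0, 0], "twist": 0}
    - {"delta_pos": [0, 0, 0], "twist": 0}
    - {"delta_pos": [0, 0, 0], "twist": 0}
    - {"delta_pos": [0, 0, 0], "twist": 0}
    - {"delta_pos": [0, 0, 0], "twist": 0}
    - {"delta_pos": [0, 0, 0], "twist": 0}
  jaw: 1

```text
time: 20.85
tcp_pos: [457.0, -283.8, 266.3]
tcp_rot: [-0.913, 1.585, -1.585]
ft_force: [-0.1, -0.0, -0.6]
opening: 23.3
```

```bash
python3 -c "
from hk import *
plan([456.5,-283.8,262],-30.13)
"
```

```text
t 20.85 tcp [ 457.  -283.8  266.3] yaw -30.12 downtilt [-0.e+00 -1.e-04 -1.e+00] F [-0.1 -0.  -0.6] M [-0.05  0.03 -0.03] open 23.3 q [ 0.94  0.09 -0.46  1.68  0.04  1.38 -0.05]
TOOL DELTA mm [ 0.3  4.3 -0.4] twist 0.01
```

```bash
python3 -c "
from hk import *
view('side','s13',-30)
view('top','t13',-30,box=(340,160,100,80))
"
```

```text
[[314.0, 137.0], [310.0, 127.0], [318.0, 129.0], [315.0, 105.0]]
[[388.0, 211.0], [393.0, 204.0], [387.0, 214.0], [397.0, 205.0]]
```

View pics/s13c.png

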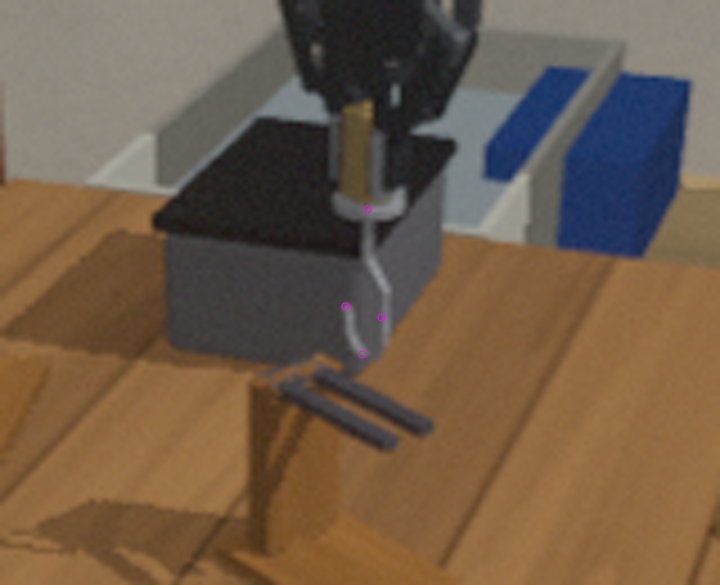

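View pics/t13c.png

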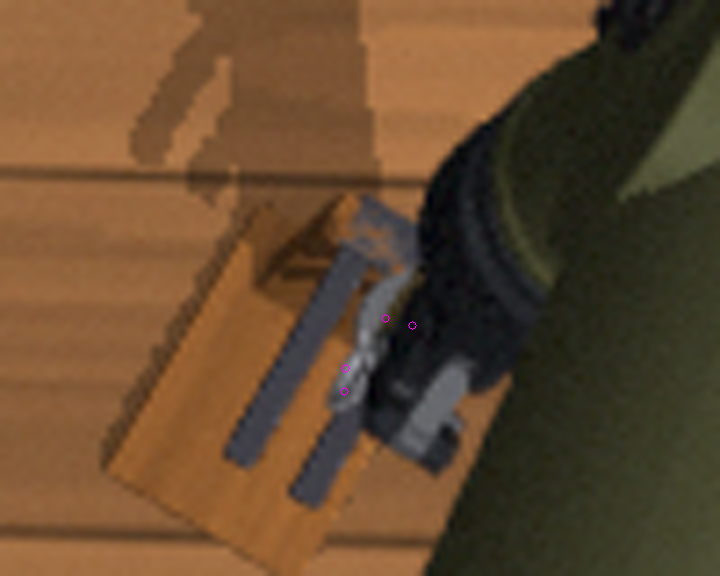

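The hook sits in the jaws as when picked up, with the J lined up over the slot at (362,355) in the side crop. I'll lower it slowly through the slot.

Request:
jog_arm:
  series:
    - {"delta_pos": [0, 0.002, 0], "twist": 0}
    - {"delta_pos": [0, 0.005, 0], "twist": 0}
    - {"delta_pos": [0, 0.009, 0], "twist": 0}
    - {"delta_pos": [0, 0.013, 0], "twist": 0}
    - {"delta_pos": [0, 0.017, 0], "twist": 0}
    - {"delta_pos": [0, 0.02, 0], "twist": 0}
    - {"delta_pos": [0, 0.022, 0], "twist": 0}
    - {"delta_pos": [0, 0.023, 0], "twist": 0}
    - {"delta_pos": [0, 0.023, 0], "twist": 0}
    - {"delta_pos": [0, 0.023, 0], "twist": 0}
  jaw: 1

```text
time: 21.78
tcp_pos: [457.1, -283.9, 243.4]
tcp_rot: [-0.913, 1.585, -1.585]
ft_force: [0.6, 0.5, -0.5]
opening: 23.5
```

```bash
python3 -c "
from hk import *
plan([456.5,-283.8,200],-30.13)
view('side','s14',-30)
"
```

```text
t 21.78 tcp [ 457.1 -283.9  243.4] yaw -30.13 downtilt [ 2.e-04 -2.e-04 -1.e+00] F [ 0.6  0.5 -0.5] M [ 0.03 -0.06  0.01] open 23.5 q [ 0.94  0.11 -0.46  1.71  0.05  1.34 -0.06]
TOOL DELTA mm [ 0.2 43.4 -0.6] twist 0.0
[[314.0, 145.0], [310.0, 135.0], [318.0, 137.0], [315.0, 114.0]]
```

View pics/s14c.png

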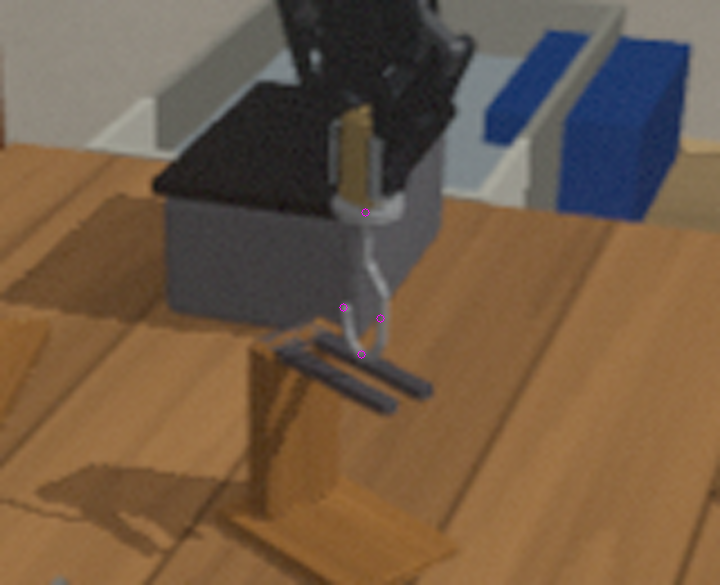

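Request:
jog_arm:
  series:
    - {"delta_pos": [0, 0.001, 0], "twist": 0}
    - {"delta_pos": [0, 0.003, 0], "twist": 0}
    - {"delta_pos": [0, 0.006, 0], "twist": 0}
    - {"delta_pos": [0, 0.009, 0], "twist": 0}
    - {"delta_pos": [0, 0.013, 0], "twist": 0}
    - {"delta_pos": [0, 0.017, 0], "twist": 0}
    - {"delta_pos": [0, 0.021, 0], "twist": 0}
    - {"delta_pos": [0, 0.024, 0], "twist": 0}
    - {"delta_pos": [0, 0.026, 0], "twist": 0}
    - {"delta_pos": [0, 0.027, 0], "twist": 0}
  jaw: 1

```text
time: 22.67
tcp_pos: [456.8, -283.8, 215.8]
tcp_rot: [-0.913, 1.586, -1.585]
ft_force: [0.1, -0.3, -0.7]
opening: 23.4
```

```bash
python3 -c "
from hk import *
plan([456.5,-283.8,147],-30.13)
view('side','s15',-30)
"
```

```text
t 22.67 tcp [ 456.8 -283.8  215.8] yaw -30.13 downtilt [-5.e-04  2.e-04 -1.e+00] F [ 0.1 -0.3 -0.7] M [-0.01 -0.   -0.01] open 23.4 q [ 0.94  0.12 -0.46  1.75  0.06  1.28 -0.06]
TOOL DELTA mm [ 0.2 68.8 -0.3] twist 0.0
[[314.0, 155.0], [310.0, 144.0], [318.0, 147.0], [315.0, 124.0]]
```

View pics/s15c.png

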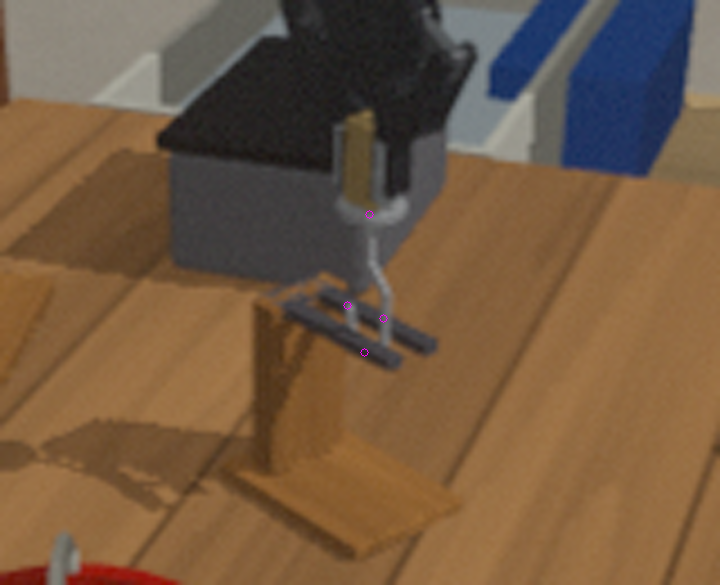

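The J is passing through the slot at about (365,335) in the crop with no side force. I'll continue down.

Request:
jog_arm:
  series:
    - {"delta_pos": [0, 0.003, 0], "twist": 0}
    - {"delta_pos": [0, 0.009, 0], "twist": 0}
    - {"delta_pos": [0, 0.018, 0], "twist": 0}
    - {"delta_pos": [0, 0.028, 0], "twist": 0}
    - {"delta_pos": [0, 0.038, 0], "twist": 0}
    - {"delta_pos": [0, 0.048, 0], "twist": 0}
    - {"delta_pos": [0, 0.056, 0], "twist": 0}
    - {"delta_pos": [0, 0.062, 0], "twist": 0}
    - {"delta_pos": [0, 0.065, 0], "twist": 0}
    - {"delta_pos": [0, 0.066, 0], "twist": 0}
  jaw: 1

```text
time: 23.55
tcp_pos: [456.8, -283.7, 149.5]
tcp_rot: [-0.913, 1.586, -1.584]
ft_force: [0.1, 0.5, -1.0]
opening: 23.5
```

```bash
python3 -c "
from hk import *
plan([456.5,-283.8,144.5],-30.13)
"
```

```text
t 23.55 tcp [ 456.8 -283.7  149.5] yaw -30.13 downtilt [-8.e-04  7.e-04 -1.e+00] F [ 0.1  0.5 -1. ] M [ 0.1   0.04 -0.02] open 23.5 q [ 0.93  0.18 -0.46  1.83  0.09  1.16 -0.09]
TOOL DELTA mm [ 0.2  5.  -0.2] twist 0.0
```

Request:
jog_arm:
  series:
    - {"delta_pos": [0, 0.0005, 0], "twist": 0}
    - {"delta_pos": [0, 0.001, 0], "twist": 0}
    - {"delta_pos": [0, 0.0018, 0], "twist": 0}
    - {"delta_pos": [0, 0.0026, 0], "twist": 0}
    - {"delta_pos": [0, 0.0034, 0], "twist": 0}
    - {"delta_pos": [0, 0.004, 0], "twist": 0}
    - {"delta_pos": [0, 0.0045, 0], "twist": 0}
    - {"delta_pos": [0, 0.005, 0], "twist": 0}
    - {"delta_pos": [0, 0.005, 0], "twist": 0}
    - {"delta_pos": [0, 0.005, 0], "twist": 0}
  jaw: 1

```text
time: 24.38
tcp_pos: [457.0, -283.9, 145.3]
tcp_rot: [-0.913, 1.585, -1.585]
ft_force: [-0.3, 0.4, -1.3]
opening: 23.4
```

```bash
python3 -c "
from hk import *
plan([456.5,-283.8,144.5],-30.13)
view('side','s16',-30)
"
```

```text
t 24.38 tcp [ 457.  -283.9  145.3] yaw -30.13 downtilt [-1.e-04 -0.e+00 -1.e+00] F [-0.3  0.4 -1.3] M [ 0.07 -0.    0.07] open 23.4 q [ 0.93  0.18 -0.46  1.83  0.09  1.15 -0.09]
TOOL DELTA mm [ 0.2  0.8 -0.4] twist 0.0
[[313.0, 178.0], [309.0, 168.0], [317.0, 171.0], [314.0, 149.0]]
```

View pics/s16c.png

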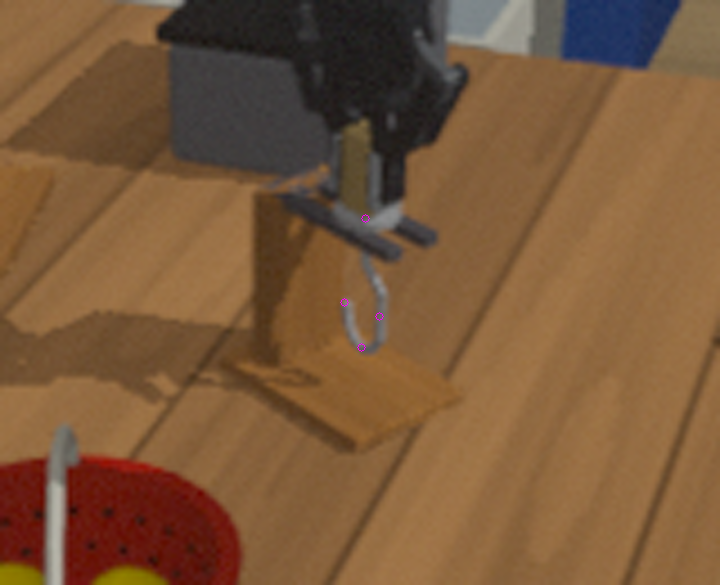

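The wrist still carries the hook's weight, so I'll go down a little more until the collar rests.

Request:
jog_arm:
  series:
    - {"delta_pos": [0, 0.0003, 0], "twist": 0}
    - {"delta_pos": [0, 0.0006, 0], "twist": 0}
    - {"delta_pos": [0, 0.0009, 0], "twist": 0}
    - {"delta_pos": [0, 0.0012, 0], "twist": 0}
    - {"delta_pos": [0, 0.0015, 0], "twist": 0}
    - {"delta_pos": [0, 0.0015, 0], "twist": 0}
    - {"delta_pos": [0, 0.0015, 0], "twist": 0}
    - {"delta_pos": [0, 0.0015, 0], "twist": 0}
    - {"delta_pos": [0, 0.0015, 0], "twist": 0}
    - {"delta_pos": [0, 0.0015, 0], "twist": 0}
  jaw: 1

```text
time: 25.27
tcp_pos: [457.0, -283.9, 144.5]
tcp_rot: [-0.913, 1.585, -1.585]
ft_force: [-2.5, 2.1, 5.8]
opening: 23.4
```

```bash
python3 -c "
from hk import *
plan([456.5,-283.8,144.5],-30.13)
"
```

```text
t 25.27 tcp [ 457.  -283.9  144.5] yaw -30.13 downtilt [-0.e+00 -4.e-04 -1.e+00] F [-2.5  2.1  5.8] M [ 0.37  0.59 -0.04] open 23.4 q [ 0.93  0.18 -0.46  1.84  0.09  1.14 -0.09]
TOOL DELTA mm [ 0.2 -0.  -0.5] twist -0.0
```

It's resting at the original height, so I'll release.

Request:
jog_arm:
  series:
    - {"delta_pos": [0, -0.0005, 0], "twist": 0}
    - {"delta_pos": [0, -0.0005, 0], "twist": 0}
    - {"delta_pos": [0, -0.0005, 0], "twist": 0}
    - {"delta_pos": [0, -0.0005, 0], "twist": 0}
    - {"delta_pos": [0, -0.0005, 0], "twist": 0}
    - {"delta_pos": [0, -0.0005, 0], "twist": 0}
    - {"delta_pos": [0, -0.0005, 0], "twist": 0}
    - {"delta_pos": [0, -0.0005, 0], "twist": 0}
    - {"delta_pos": [0, -0.0005, 0], "twist": 0}
    - {"delta_pos": [0, -0.0005, 0], "twist": 0}
  jaw: 0

```text
time: 26.1
tcp_pos: [457.0, -283.8, 144.3]
tcp_rot: [-0.913, 1.585, -1.585]
ft_force: [-0.7, 1.3, -0.5]
opening: 85.6
```

```bash
python3 -c "
from hk import *
plan(delta=[0,0,100])
view('side','s17',-30)
"
```

```text
t 26.1 tcp [ 457.  -283.8  144.3] yaw -30.13 downtilt [ 0.e+00 -1.e-04 -1.e+00] F [-0.7  1.3 -0.5] M [ 0.04 -0.03 -0.02] open 85.6 q [ 0.93  0.18 -0.46  1.84  0.09  1.14 -0.09]
TOOL DELTA mm [   0. -100.    0.] twist None
[[313.0, 178.0], [309.0, 168.0], [317.0, 171.0], [314.0, 149.0]]
```

View pics/s17c.png

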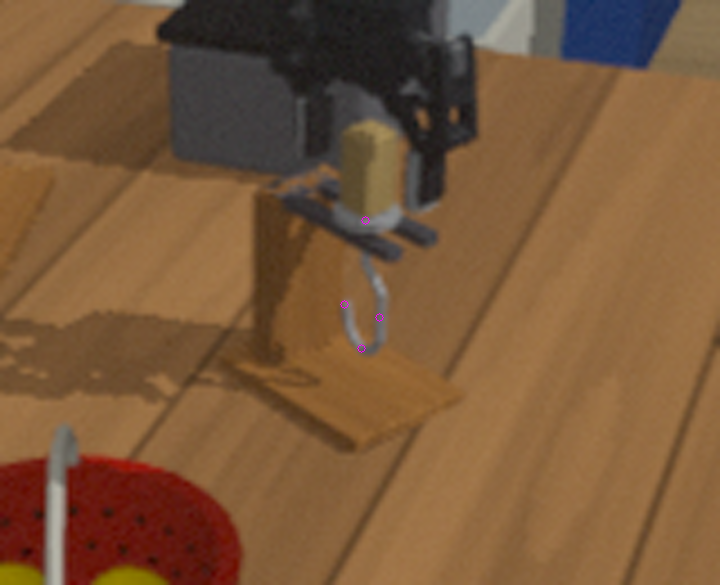

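The hook hangs upright and the fingers stand open on both sides of the block. I'll retreat upward, then out of the camera's way.

Request:
jog_arm:
  series:
    - {"delta_pos": [0, -0.002, 0], "twist": 0}
    - {"delta_pos": [0, -0.007, 0], "twist": 0}
    - {"delta_pos": [0, -0.015, 0], "twist": 0}
    - {"delta_pos": [0, -0.026, 0], "twist": 0}
    - {"delta_pos": [0, -0.038, 0], "twist": 0}
    - {"delta_pos": [0, -0.052, 0], "twist": 0}
    - {"delta_pos": [0, -0.066, 0], "twist": 0}
    - {"delta_pos": [0, -0.08, 0], "twist": 0}
    - {"delta_pos": [0, -0.092, 0], "twist": 0}
    - {"delta_pos": [0, -0.1, 0], "twist": 0}
  jaw: 0

```text
time: 26.98
tcp_pos: [457.7, -284.2, 246.9]
tcp_rot: [-0.912, 1.582, -1.587]
ft_force: [0.0, 0.2, -0.2]
opening: 84.9
```

Request:
jog_arm:
  series:
    - {"delta_pos": [0.015, 0, 0.01], "twist": 1}
    - {"delta_pos": [0.04, 0, 0.022], "twist": 4}
    - {"delta_pos": [0.065, 0, 0.034], "twist": 8}
    - {"delta_pos": [0.09, 0, 0.046], "twist": 12}
    - {"delta_pos": [0.115, 0, 0.055], "twist": 16}
    - {"delta_pos": [0.14, 0, 0.06], "twist": 20}
    - {"delta_pos": [0.16, 0, 0.06], "twist": 24}
    - {"delta_pos": [0.175, 0, 0.06], "twist": 26}
    - {"delta_pos": [0.18, 0, 0.06], "twist": 26}
    - {"delta_pos": [0.18, 0, 0.06], "twist": 26}
  jaw: 0

```text
time: 27.82
tcp_pos: [417.2, -471.0, 243.9]
tcp_rot: [-0.574, 1.886, -1.886]
ft_force: [0.6, 0.4, 0.3]
opening: 85.4
```

```bash
python3 -c "
from hk import *;from rim import rim
plan(delta=[0,0,0])
im,d=cam('top','t18');rim(d,im,'top');W=world('top',d)
b=W[170:255,335:420].reshape(-1,3);b=b[(b[:,2]>174)&(b[:,2]<190)];print('block',cv2.minAreaRect(b[:,:2].astype('f4')),np.median(b[:,2]))
im,d=cam('side','s18');rim(d,im)
z=np.load('pics/top0.npz');rim(z['d'],z['im'],'top',cx=511,cy=298,lo=50)
a=cv2.imread('pics/t18.png')[90:270,140:440];b=cv2.imread('pics/s18.png')[100:300,130:380]
cv2.imwrite('pics/f1.png',cv2.resize(a,None,fx=2.6,fy=2.6,interpolation=2));cv2.imwrite('pics/f2.png',cv2.resize(b,None,fx=2.9,fy=2.9,interpolation=2))
"
```

```text
t 27.82 tcp [ 417.2 -471.   243.9] yaw -56.21 downtilt [-9.e-04  2.e-04 -1.e+00] F [0.6 0.4 0.3] M [ 0.05  0.03 -0.08] open 85.4 q [ 1.05  0.29 -0.3   1.49  0.09  1.37 -0.24]
TOOL DELTA mm [0. 0. 0.] twist None
top 668 c [508.1  23.2] r 81.5 z 81.3 tilt deg [-0.2 -0.1]
block ((454.6835021972656, -284.4936828613281), (23.670204162597656, 23.842573165893555), 60.712947845458984) 180.02968803500204
side 926 c [507.8  26.4] r 81.0 z 80.1 tilt deg [-0.7  0.8]
top 661 c [511.2 298.4] r 81.5 z 74.4 tilt deg [-0.2 -0.3]
```

View pics/f1.png

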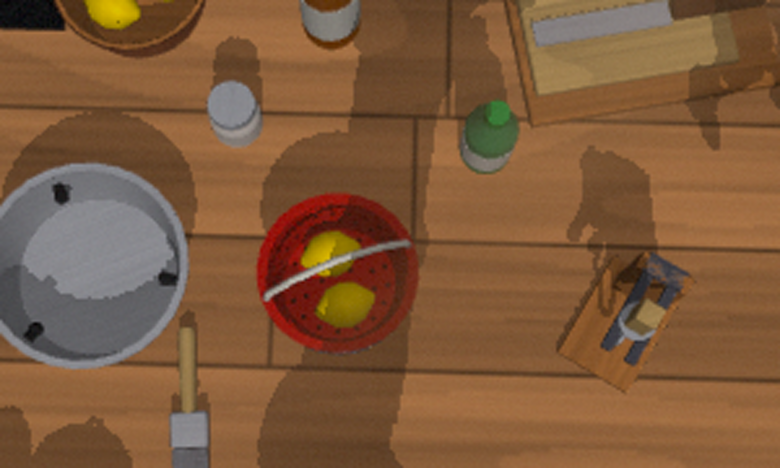

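View pics/f2.png

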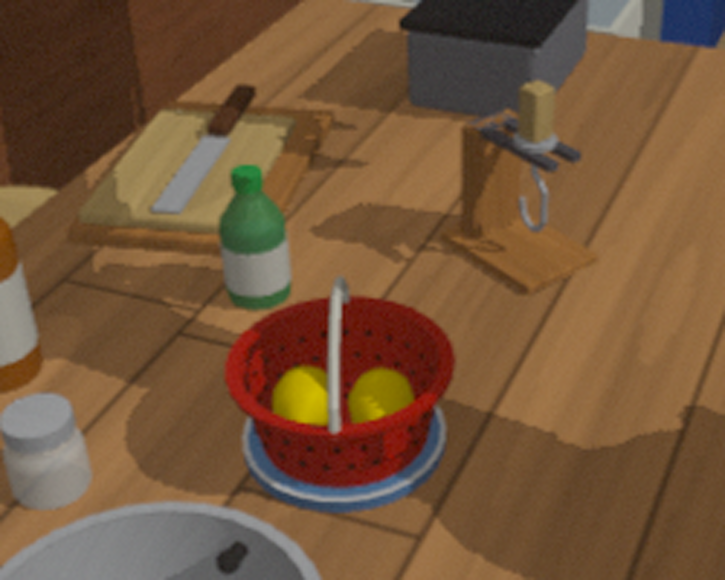

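The colander stands upright on the trivet with both lemons, centred about 1.5 mm off, and the hook hangs in the fork as before. The bottle, salt jar and brush look unmoved. Handing in.

```bash
python3 -c "
from station import workorder
print(workorder.finish_job())"
```

```text
the job is handed in; nothing more can be done
None
```

I freed the colander with the lifting hook, set it upright on the trivet with both lemons in it, and hung the hook back in its fork. The job was handed in at about 28 s of the 67 s allowed.

- **Colander:** the top camera puts its centre at (508.1, 23.2) mm, about 1.5 mm from the trivet centre I measured at (508.9, 24.7). It is level to about 0.3°. Only the hook touched it.
- **Side camera:** it showed the colander about 2–3 mm further along y and tilted 0.7–0.8°. It gave nearly the same offset and tilt while the colander stood in the basin, so I took this as camera error.
- **Hook:** its handle block is within about 1 mm and 1° of where it started, at the same height. It hangs freely with the gripper open and well away.
- **Forces:** the readings I took never went above about 10 N. I read them only at the end of each move, so the peak during the pull-free itself was not seen.
- **Other objects:** the bottle, salt jar and brush looked unmoved in the last pictures. I checked those by eye, not by measurement.

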